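# Rack four door plates for lacquering in reverse order

## Task

Move the four brass door plates from the wooden rack to the grey pin rack, in reverse order as you look at them: the plate that is leftmost on the wooden rack goes on the rightmost pair of pins, the next one on the second pair from the right, and so on. Thread each plate over both pins of its pair until it lies flat on its rest, let go of it, and leave the other things on the worktop where they are.

Things in the scene. Friction and masses are not known exactly. Their poses are not given: they have to be found in the camera images.
- rose_plate_center (a point): Loose brass door plate, 6 mm thick, 84 mm long (x) by 36 mm wide (y), two 10 mm through holes on its long centre line at x = -30 and +30 mm. Told by a round raised boss, 26 mm across and 10 mm high, in the middle of its top. Point: middle of the plate, half-way through the 6 mm; z up. Starts level on a 16 mm wide block, both long edges overhanging. Either way round is good.
- keyhole_plate_center (a point): Loose brass door plate, 6 mm thick, 84 mm long (x) by 36 mm wide (y), two 10 mm through holes on its long centre line at x = -30 and +30 mm. Told by a flat black keyhole figure (about 28 mm long) in the middle of its top. Point: middle of the plate, half-way through the 6 mm; z up. Starts level on a 16 mm wide block, both long edges overhanging. Either way round is good.
- narrow_plate_center (a point): Loose brass door plate, 6 mm thick, 84 mm long (x) by 26 mm wide (y), two 10 mm through holes on its long centre line at x = -30 and +30 mm. Told by being narrow and quite plain on top. Point: middle of the plate, half-way through the 6 mm; z up. Starts level on a 16 mm wide block, both long edges overhanging. Either way round is good.
- turn_plate_center (a point): Loose brass door plate, 6 mm thick, 100 mm long (x) by 36 mm wide (y), two 10 mm through holes on its long centre line at x = -30 and +30 mm. Told by being the longest and by a thumb-turn on its top: a ridge 34 mm along it, 8 mm wide, reaching 12 mm above its upper face. Point: middle of the plate, half-way through the 6 mm; z up. Starts level on a 16 mm wide block, both long edges overhanging. Either way round is good.
- block_1: Fixed light-wood rest block on the wooden rack, 56 mm long (x) by 16 mm wide (y) by 30 mm high; origin at the centre of its underside, its top is 30 mm higher. The four blocks look alike; the plate with the round boss starts on this one.
- block_2: Fixed light-wood rest block on the wooden rack, 56 mm long (x) by 16 mm wide (y) by 30 mm high; origin at the centre of its underside, its top is 30 mm higher. The four blocks look alike; the plate with the keyhole starts on this one.
- block_3: Fixed light-wood rest block on the wooden rack, 56 mm long (x) by 16 mm wide (y) by 30 mm high; origin at the centre of its underside, its top is 30 mm higher. The four blocks look alike; the narrow plain plate starts on this one.
- block_4: Fixed light-wood rest block on the wooden rack, 56 mm long (x) by 16 mm wide (y) by 30 mm high; origin at the centre of its underside, its top is 30 mm higher. The four blocks look alike; the long plate with the thumb-turn starts on this one.
- wood_rack: Fixed brown wooden base of the first rack, 94 (x) by 310 (y) by 12 mm, lying on the worktop; origin under its centre, x away from the robot, y left along the row. The four rest blocks stand on it at y = +112.5, +37.5, -37.5, -112.5 mm; plates on them have their underside 42 mm above the worktop, long axis roughly along x.
- pin_rack: Fixed grey rack, base 94 (x) by 310 (y) by 12 mm; origin under its centre, x away from the robot, y left along the row. Stations at y = +112.5, +37.5, -37.5, -112.5 mm: a rest 74 (x) by 16 (y) mm, its top at z = 42 mm, and two 5 mm pins at x = -30 and +30 mm rising to z = 56 mm (last 5 mm tapered). A threaded plate's middle is at the station's x = 0, y and z = 45 mm. The racks may swap places.

How it is judged (in metres and radians):
At the end, for the whole second after the job is handed in: Each plate is threaded on the pair of pins that mirrors its starting place: its middle within 8 mm of the station's in x and y and 4 mm of the seated height, level within 0.1 rad, along the pair of pins within 0.15 rad (either way round), released and at rest (((y of block_1 in the frame of wood_rack between 0.0925 and 0.1325 m and y of rose_plate_center in the frame of pin_rack between -0.1205 and -0.1045 m) or (y of block_1 in the frame of wood_rack between 0.0175 and 0.0575 m and y of rose_plate_center in the frame of pin_rack between -0.0455 and -0.0295 m) or (y of block_1 in the frame of wood_rack between -0.0575 and -0.0175 m and y of rose_plate_center in the frame of pin_rack between 0.0295 and 0.0455 m) or (y of block_1 in the frame of wood_rack between -0.1325 and -0.0925 m and y of rose_plate_center in the frame of pin_rack between 0.1045 and 0.1205 m)) and x of rose_plate_center in the frame of pin_rack between -0.008 and 0.008 m and z of rose_plate_center in the frame of pin_rack between 0.041 and 0.049 m and angle between each of rose_plate_center, keyhole_plate_center, narrow_plate_center, turn_plate_center's own z axis and vertical below 0.1 rad and angle between the x axis of each of rose_plate_center, keyhole_plate_center, narrow_plate_center, turn_plate_center and the x axis of pin_rack, either way round below 0.15 rad and linear speed of each of rose_plate, keyhole_plate, narrow_plate, turn_plate below 0.02 m/s and ((y of block_2 in the frame of wood_rack between 0.0925 and 0.1325 m and y of keyhole_plate_center in the frame of pin_rack between -0.1205 and -0.1045 m) or (y of block_2 in the frame of wood_rack between 0.0175 and 0.0575 m and y of keyhole_plate_center in the frame of pin_rack between -0.0455 and -0.0295 m) or (y of block_2 in the frame of wood_rack between -0.0575 and -0.0175 m and y of keyhole_plate_center in the frame of pin_rack between 0.0295 and 0.0455 m) or (y of block_2 in the frame of wood_rack between -0.1325 and -0.0925 m and y of keyhole_plate_center in the frame of pin_rack between 0.1045 and 0.1205 m)) and x of keyhole_plate_center in the frame of pin_rack between -0.008 and 0.008 m and z of keyhole_plate_center in the frame of pin_rack between 0.041 and 0.049 m and ((y of block_3 in the frame of wood_rack between 0.0925 and 0.1325 m and y of narrow_plate_center in the frame of pin_rack between -0.1205 and -0.1045 m) or (y of block_3 in the frame of wood_rack between 0.0175 and 0.0575 m and y of narrow_plate_center in the frame of pin_rack between -0.0455 and -0.0295 m) or (y of block_3 in the frame of wood_rack between -0.0575 and -0.0175 m and y of narrow_plate_center in the frame of pin_rack between 0.0295 and 0.0455 m) or (y of block_3 in the frame of wood_rack between -0.1325 and -0.0925 m and y of narrow_plate_center in the frame of pin_rack between 0.1045 and 0.1205 m)) and x of narrow_plate_center in the frame of pin_rack between -0.008 and 0.008 m and z of narrow_plate_center in the frame of pin_rack between 0.041 and 0.049 m and ((y of block_4 in the frame of wood_rack between 0.0925 and 0.1325 m and y of turn_plate_center in the frame of pin_rack between -0.1205 and -0.1045 m) or (y of block_4 in the frame of wood_rack between 0.0175 and 0.0575 m and y of turn_plate_center in the frame of pin_rack between -0.0455 and -0.0295 m) or (y of block_4 in the frame of wood_rack between -0.0575 and -0.0175 m and y of turn_plate_center in the frame of pin_rack between 0.0295 and 0.0455 m) or (y of block_4 in the frame of wood_rack between -0.1325 and -0.0925 m and y of turn_plate_center in the frame of pin_rack between 0.1045 and 0.1205 m)) and x of turn_plate_center in the frame of pin_rack between -0.008 and 0.008 m and z of turn_plate_center in the frame of pin_rack between 0.041 and 0.049 m); the robot touches nothing.
It fails at once if the loupe standing by is pushed more than 30 mm (distance of loupe from where it was at the start of the episode above 0.03 m).
It fails at once if the lock cylinder standing by is pushed more than 30 mm (distance of lock_cylinder from where it was at the start of the episode above 0.03 m).
It fails at once if the pin tin standing by is pushed more than 30 mm (distance of pin_tin from where it was at the start of the episode above 0.03 m).
It fails at once if the padlock standing by is pushed more than 30 mm (distance of padlock from where it was at the start of the episode above 0.03 m).
It fails at once if the screw jar standing by is pushed more than 30 mm (distance of screw_jar from where it was at the start of the episode above 0.03 m).
It also fails if it takes over 80 s, if anything falls off the work surface, if the arm or the gripper's body presses on something with over 40 N, if the wrist force passes 120 N, or if a joint passes its speed limit or range.

## Robot

A 6-joint arm with a two-finger parallel gripper is mounted at the origin on a cart in front of the work surface, level with it; the furniture and walls round the work are solid. World frame = base frame: x ahead of the robot, y to its left, z up, the work surface at z = 0. Lengths are in mm, angles in rad, forces in N, time in s.
With the tool pointing down it reaches from about 300 to 750 mm from the base axis. Payload 8.5 kg.
Tool frame: the origin (TCP) lies at the very end of the fingers, on their centre line; the grasp point (between the pads) lies 19 mm behind it; z points along the fingers, y is the direction in which the jaws open and shut (so a half turn about z gives the same grasp; the last joint's range is limited). The gripper opens to 88 mm and grips with 3 to 60 N. Pads are 18 mm wide; open, the fingers measure 123 mm over their backs; the gripper's body (75 mm by 187 mm) begins 45 mm behind the grasp point.
Start: joints at [1.041, 0.381, 1.297, -0, 1.464, -0.215], TCP at [170.286, 522.956, 238.748] pointing down, gripper open.
Joint ranges: [-3.11, 3.11], [-0.89, 2.33], [0.22, 2.48], [-1.42, 4.56], [0.17, 2.85], [-2.88, 2.88]. Speed limits (rad/s): [2.39, 2.39, 3.14, 3.14, 3.14, 3.14].

## Interface

Orientations are given as a unit quaternion [x, y, z, w].
In Python, from cell import env, optics, ticket gives the robot as it stands.
- The arm moves only by the shell command python3 -m crank 'ROWS' [FORCE]. ROWS is JSON, a list of rows, each a list of 7 numbers: the shift along the tool's x, y, z in units of 30 mm (1.0 is 30 mm), then the turn, a rotation vector about the tool's x, y, z in units of 5 degrees (1.0 is 5 degrees), then the finger opening in mm, from 0 to 88.1. In form: [[tx, ty, tz, ax, ay, az, gripper], ...]. A call has 1 to 20 rows; each row shifts and turns the commanded pose from where the row before left it, along the tool's axes as they then stand; what a row does not reach is not made up. A row lasts 1/8 s, in which the tool goes at most 62.5 mm and 10.7 degrees, less where a joint would pass 70% of its speed; a pose out of reach is approached as far as the arm can. A call is refused whole if a number of a shift passes 1 or a number of a turn 1, either way. A call with a gripper value outside its range is refused whole. The fingers move at their own pace and stop on an object; FORCE is the grip in N (left out, the last holds). Time passes only in rows, so rows that do not move let the fingers close. It gives the time, the measured TCP pose, the force and the opening at its end, in the units of the state.
- env.state(): the state, without advancing time (a new reading comes with each control period).
- optics.snapshot(name): name is "scene" or "top" or "wrist"; returns the picture (420x560x3 uint8, red, green, blue); there is no depth.
- optics.camera_model(name): a dict with "fx", "fy", "cx", "cy" (pixels), "rvec" (rotation vector, rad) and "tvec" (3), from world to camera coordinates, as OpenCV has them. Camera axes: x right, y down, z forward; pixel columns grow to the right and rows downward; lengths in mm; the calibration is good to about 2 mm. A picture is of the moment at which its call begins: read the wrist's pose just before it. camera_model takes no time and is no camera call; for the wrist camera it gives the pose at the moment of the call.
- ticket.hand_in(): hands the job in, once; it reports no verdict.
The state is a dict: "time_s": time; "joint_positions": joint angles; "qvel": joint speeds; "tau": joint torques, N m; "ee_pos": TCP position; "orientation": TCP orientation; "contact_force": force on the tool from outside, world axes, zero at the start; "wrist_torque": the same for the moment, N m; "finger_gap": finger opening in mm.
Only numpy, scipy, OpenCV 4.12 (cv2) and the standard library are available. Lean on these libraries where they do the work, as an engineer would, in place of code of your own. Each camera call takes 0.05 s, during which the arm holds its last target.

## Working session

There is one attempt and no reset: what is moved stays moved. The work goes in short steps, Python scripts to look and compute and a shell command to move; the robot and the scene stay as the last step left them, time stands still between calls to the robot, and variables do not carry over. Pictures are saved under pics/ and viewed, and the job is handed in when it is done.

```bash
ls; mkdir -p pics
python3 - <<'E'
from cell import env, optics
import cv2
print(env.state())
for n in ("scene","top","wrist"):
    m=optics.camera_model(n); print(n,m)
    im=optics.snapshot(n); cv2.imwrite(f"pics/{n}0.png",im[:,:,::-1])
E
```

```text
pics
{'time_s': 0.0, 'joint_positions': array([ 1.04069944e+00,  3.81167917e-01,  1.29823342e+00,  7.34222246e-06,
        1.46359096e+00, -2.15284795e-01]), 'qvel': array([ 0.00024432, -0.00061769,  0.00040598, -0.00070795,  0.00162383,
       -0.00164857]), 'tau': array([-2.47982678e-05, -4.37932920e+01, -2.24554932e+01,  7.13968696e-02,
        3.52610811e-02, -9.60988132e-05]), 'ee_pos': array([170.15207966, 522.73151918, 238.1620694 ]), 'orientation': array([ 1.56757204e-01,  9.87636922e-01, -6.50449351e-04, -2.58219792e-04]), 'contact_force': array([ 0.0438395 ,  0.60870611, -0.08500343]), 'wrist_torque': array([-0.00575748,  0.03080414,  0.05188719]), 'finger_gap': 88.36104499869275}
scene {'fx': 499.76021068597043, 'fy': 499.76021068597043, 'cx': 273.6725403487707, 'cy': 206.55606328928428, 'rvec': array([ 0.7733369 , -2.41933255,  1.34241417]), 'tvec': array([549.32744991, 127.79425155, 793.04933345])}
top {'fx': 527.9419020889824, 'fy': 527.9419020889824, 'cx': 274.1669845222978, 'cy': 220.62704271567668, 'rvec': array([ 2.11447507, -2.16467793,  0.23738934]), 'tvec': array([224.0170115 , 503.60548918, 839.27975357])}
wrist {'fx': 363.4729000204885, 'fy': 363.4729000204885, 'cx': 276.23851464295416, 'cy': 201.6958788731008, 'rvec': array([-2.35126763, -1.70881837, -0.24048199]), 'tvec': array([-550.52909818,  -37.27326802,  388.76867811])}
```

View pics/scene0.png

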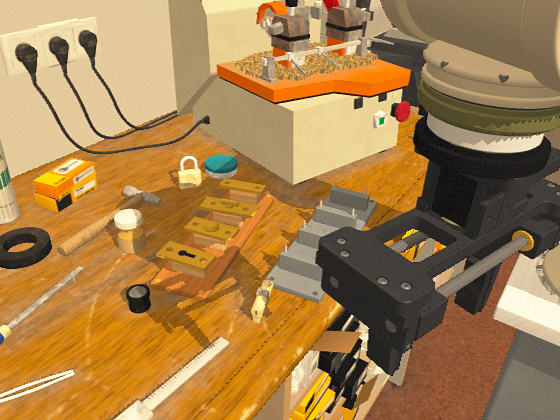

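View pics/top0.png

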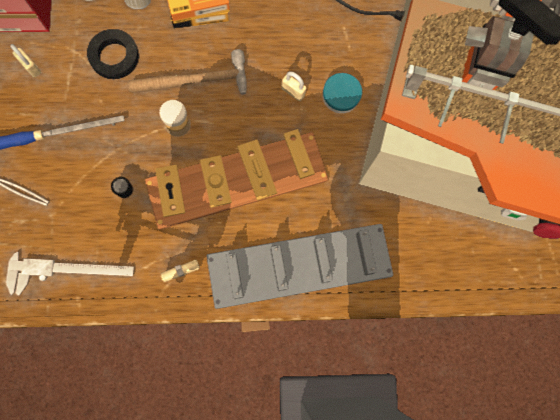

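View pics/wrist0.png

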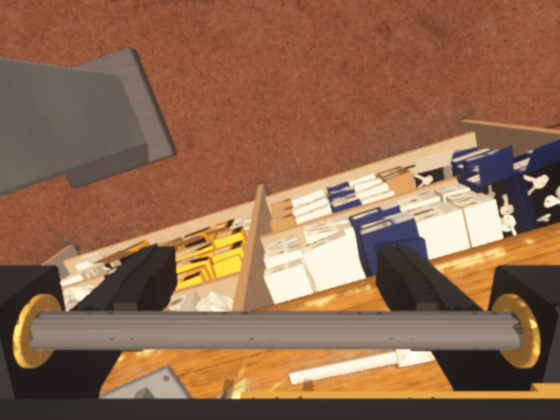

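```bash
cat > h.py <<'E'
import numpy as np, cv2
from scipy.spatial.transform import Rotation as R
from cell import env, optics
def K(m): return np.array([[m['fx'],0,m['cx']],[0,m['fy'],m['cy']],[0,0,1.]])
def ray(m,uv,z):
    Rm=cv2.Rodrigues(np.array(m['rvec']))[0]; t=np.array(m['tvec']); 
    c=-Rm.T@t; uv=np.atleast_2d(uv).astype(float)
    d=(Rm.T@np.linalg.inv(K(m))@np.c_[uv,np.ones(len(uv))].T).T
    return c+d*((z-c[2])/d[:,2])[:,None]
def proj(m,P):
    return cv2.projectPoints(np.atleast_2d(P).astype(float),np.array(m['rvec']),np.array(m['tvec']),K(m),None)[0].reshape(-1,2)
def crop(im,x0,y0,x1,y1,s,name):
    c=cv2.resize(im[y0:y1,x0:x1,::-1],None,fx=s,fy=s,interpolation=cv2.INTER_CUBIC); cv2.imwrite(name,c)
E
python3 - <<'E'
from h import *
im=cv2.imread('pics/top0.png')[:,:,::-1]
crop(im,140,120,340,240,4,'pics/topw.png'); crop(im,200,215,400,315,4,'pics/topp.png')
m=optics.camera_model('top')
print(ray(m,[[274,220],[0,0],[560,0],[0,420],[560,420]],0))
hsv=cv2.cvtColor(im,cv2.COLOR_RGB2HSV)
print(hsv[190,165],hsv[200,212],hsv[150,300], hsv[210,190],hsv[190,280],hsv[280,260])
E
```

```text
[[ 517.97424477  210.75732289    0.        ]
 [ 946.94355011  712.20140772    0.        ]
 [ 941.78928867 -356.87353951    0.        ]
 [ 198.83435046  661.38722329    0.        ]
 [ 169.08387202 -257.16543199    0.        ]]
[ 18 164 185] [ 18 164 179] [ 18 166 180] [ 12 166 143] [ 11 164 201] [ 20  37 153]
```

View pics/topw.png

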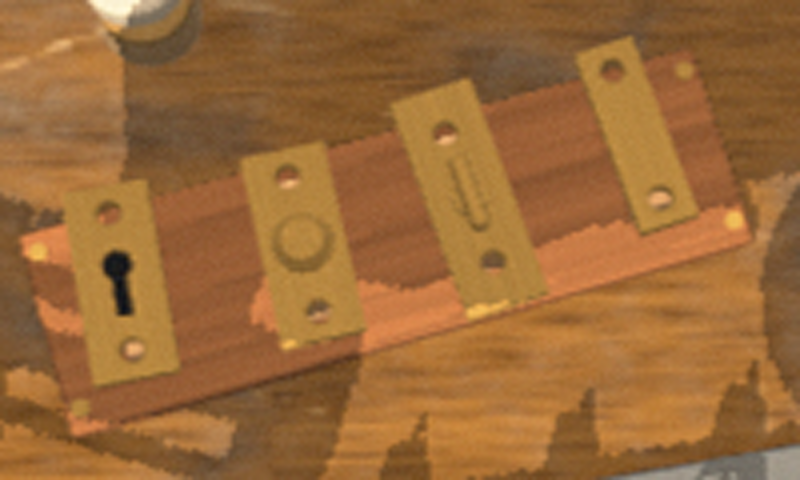

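View pics/topp.png

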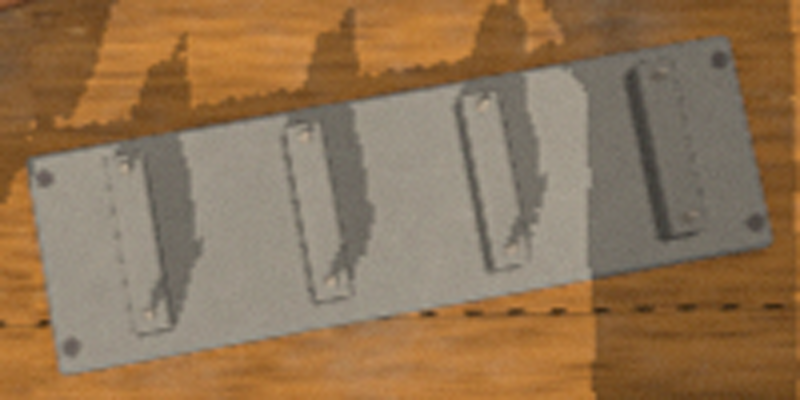

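Run:
```python
from h import *
im=cv2.imread('pics/top0.png')[:,:,::-1].copy()
m=optics.camera_model('top')
hsv=cv2.cvtColor(im,cv2.COLOR_RGB2HSV)
mask=cv2.inRange(hsv,(16,120,100),(25,255,255)); mask[:,:145]=0;mask[:130]=0;mask[230:]=0;mask[:,335:]=0
mask=cv2.morphologyEx(mask,cv2.MORPH_OPEN,np.ones((3,3)))
cs,_=cv2.findContours(mask,cv2.RETR_EXTERNAL,cv2.CHAIN_APPROX_NONE)
for c in cs:
    if cv2.contourArea(c)<200: continue
    p=ray(m,c[:,0],48)[:,:2].astype(np.float32)
    r=cv2.minAreaRect(p); print('plate',r)
H={'key':[(108,212),(133,349)],'rose':[(288,177),(318,310)],'turn':[(445,132),(493,260)],'narrow':[(612,70),(660,198)]}
for k,v in H.items():
    p=ray(m,(np.array(v)-1.5)/4+[140,120],47)[:,:2]; d=p[0]-p[1]
    print(k,p.mean(0).round(1),np.linalg.norm(d).round(1),np.degrees(np.arctan2(d[1],d[0])).round(1))
C=(np.array([(27,158),(728,38),(773,245),(62,374)])-1.5)/4+[200,215]
p=ray(m,C,12)[:,:2];print(p,p.mean(0)); e=[p[1]-p[0],p[2]-p[1],p[2]-p[3],p[3]-p[0]]
print([(np.linalg.norm(x),np.degrees(np.arctan2(x[1],x[0]))) for x in e])
rg=cv2.inRange(hsv,(0,0,40),(40,70,255)); 
# pins approx tips
P={'L':[(122,165),(150,316)],'L2':[(304,134),(333,286)],'R2':[(484,104),(513,255)],'R':[(658,73),(690,218)]}
for k,v in P.items():
    p=ray(m,(np.array(v)-1.5)/4+[200,215],49)[:,:2]; d=p[0]-p[1]
    print(k,p.mean(0).round(1),np.linalg.norm(d).round(1),np.degrees(np.arctan2(d[1],d[0])).round(1))
```

```text
plate ((563.353271484375, 386.12774658203125), (86.03068542480469, 38.52956008911133), 9.245230674743652)
plate ((578.301025390625, 309.44769287109375), (85.78900146484375, 36.11644744873047), 12.204460144042969)
plate ((597.260498046875, 239.8736572265625), (102.03823852539062, 38.925941467285156), 18.38541030883789)
plate ((624.2593383789062, 168.29397583007812), (85.80335998535156, 28.512712478637695), 17.849451065063477)
key [564.3 385.6] 60.1 10.5
rose [578.9 309.4] 59.3 11.9
turn [598.4 239.3] 59.7 18.7
narrow [624.6 167.4] 60.2 17.9
[[458.86827366 328.07667957]
 [504.59227981  23.87113815]
 [414.28916849  10.28692784]
 [367.6482011  313.75030234]] [436.34948077 168.99626197]
[(np.float64(307.6226522357562), np.float64(-81.45207223649507)), (np.float64(91.31912551837657), np.float64(-171.44519467555477)), (np.float64(307.026708118189), np.float64(-81.26226790740552)), (np.float64(92.33821918860885), np.float64(-171.0744397416499))]
L [419.7 280.7] 62.4 9.8
L2 [430.4 206.1] 63.2 9.2
R2 [441.2 131.8] 63.2 8.4
R [453.6  58.4] 61.3 9.1
```

Run:
```python
from h import *
T=optics.camera_model('top');S=optics.camera_model('scene')
for m in (T,S):
    Rm=cv2.Rodrigues(m['rvec'])[0]; print('cam',-Rm.T@m['tvec'])
def tri(a,b):
    Ps=[K(m)@np.c_[cv2.Rodrigues(m['rvec'])[0],m['tvec']] for m in (T,S)]
    X=cv2.triangulatePoints(*Ps,np.array(a,float).reshape(2,1),np.array(b,float).reshape(2,1))[:,0];X=X[:3]/X[3]
    return X.round(0),proj(T,X).round(1),proj(S,X).round(1)
print(tri((385,117),(219,66)),tri((384,128),(219,76)))
print(tri((475,155),(278,98)))
print(tri((361,184),(300,182)), ray(T,(361,184),0),ray(S,(300,182),0))
im=cv2.imread('pics/top0.png')[:,:,::-1]
crop(im,340,0,560,240,2.5,'pics/tm.png')
im=cv2.imread('pics/scene0.png')[:,:,::-1]
crop(im,120,60,420,300,2.5,'pics/sm.png')
```

```text
cam [346.06105828 245.10176762 910.14256156]
cam [119.22159335 814.20127184 519.50145702]
(array([661.,  97., 244.]), array([[360.7,  81.7]]), array([[249.7,  69.4]])) (array([656.,  97., 227.]), array([[358.2,  90.4]]), array([[251.8,  79.1]]))
(array([642., -74., 140.]), array([[457.1, 121.4]]), array([[304.8, 100.2]]))
(array([571.,  57.,  23.]), array([[362.1, 186.1]]), array([[297.8, 181.5]])) [[580.3290451   53.36482895   0.        ]] [[586.6345931   20.50764285   0.        ]]
```

View pics/sm.png

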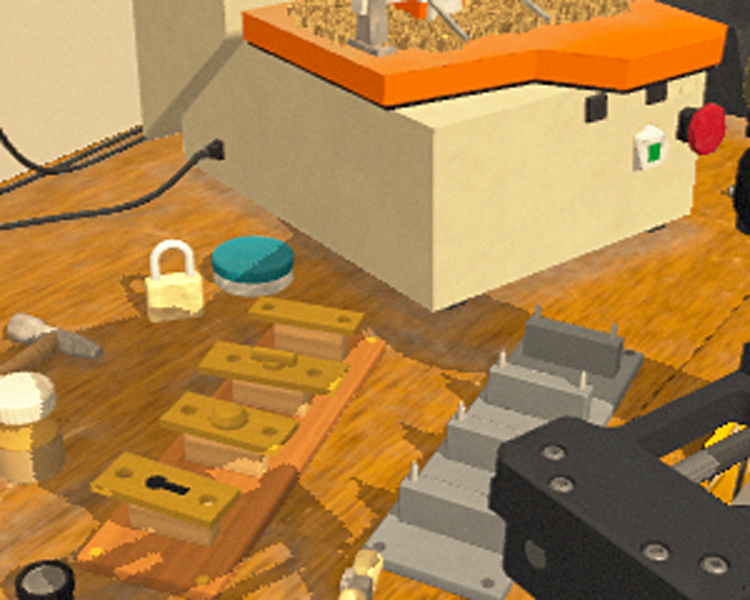

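Run:
```python
from h import *
T=optics.camera_model('top');S=optics.camera_model('scene')
def tri(a,b):
    Ps=[K(m)@np.c_[cv2.Rodrigues(m['rvec'])[0],m['tvec']] for m in (T,S)]
    X=cv2.triangulatePoints(*Ps,np.array(a,float).reshape(2,1),np.array(b,float).reshape(2,1))[:,0];X=X[:3]/X[3]
    return X.round(0),proj(T,X).round(1),proj(S,X).round(1)
print(tri((385,115),(274,89)),tri((384,127),(274,102)))
print(tri((361,184),(293,184)))
```

```text
(array([631.,  56., 202.]), array([[384.2, 113.7]]), array([[275.3,  89.3]])) (array([627.,  54., 175.]), array([[381.9, 123.3]]), array([[277.5, 102.8]]))
(array([579.,  57.,  14.]), array([[360.5, 183. ]]), array([[294.1, 184.2]]))
```

View pics/tm.png

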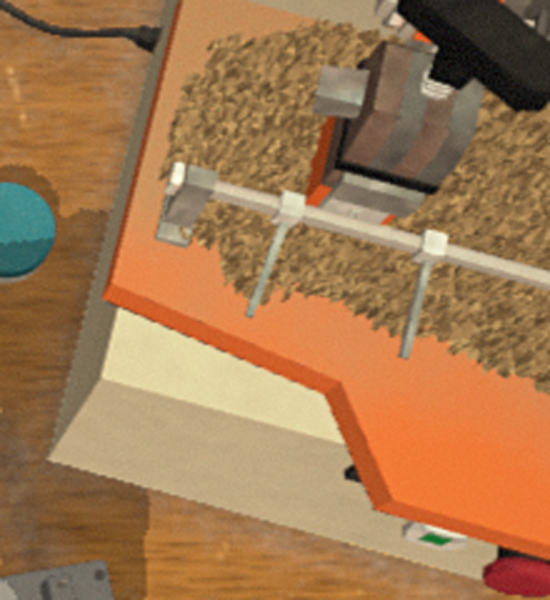

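```bash
cat > plan.py <<'E'
import sys
from h import *
# usage: plan.py x y z yaw  -> turn units about tool z, shift in tool axes after turn (units of 30mm)
x,y,z,yaw=map(float,sys.argv[1:5])
s=env.state(); r=R.from_quat(s['orientation']); M=r.as_matrix()
cy=np.degrees(np.arctan2(M[1,1],M[0,1]))-90
dy=(yaw-cy+90)%180-90
print('t',round(s['time_s'],2),'pos',s['ee_pos'].round(1),'yaw',round(cy,2),'tilt',(np.degrees(M[:2,2])).round(2),'F',s['contact_force'].round(1),'gap',round(s['finger_gap'],1))
print('turn az units',round(-dy/5,2))
M2=np.array([[0,0,0],[0,0,0],[0,0,-1.]]);a=np.radians(yaw+90 if abs(((yaw-cy)-dy))<1 else yaw-90)
M2[:,1]=[np.cos(a),np.sin(a),0]; M2[:,2]=[0,0,-1]; M2[:,0]=np.cross(M2[:,1],M2[:,2])
print('shift units',(M2.T@(np.array([x,y,z])-s['ee_pos'])/30).round(2))
E
python3 plan.py 564 386 150 9.8
```

```text
t 0.15 pos [170.2 522.8 238.3] yaw -18.04 tilt [-0.03 -0.05] F [ 0.8 -0.4  0.1] gap 87.9
turn az units -5.57
shift units [-12.16  -6.73   2.94]
```

```bash
python3 -m crank '[[0,0,0,0,0,-0.93,60],[0,0,0,0,0,-0.93,60],[0,0,0,0,0,-0.93,60],[0,0,0,0,0,-0.93,60],[0,0,0,0,0,-0.93,60],[0,0,0,0,0,-0.92,60],[-0.94,-0.52,0.22,0,0,0,60],[-0.94,-0.52,0.22,0,0,0,60],[-0.94,-0.52,0.22,0,0,0,60],[-0.94,-0.52,0.22,0,0,0,60],[-0.94,-0.52,0.22,0,0,0,60],[-0.94,-0.52,0.22,0,0,0,60],[-0.94,-0.52,0.22,0,0,0,60],[-0.94,-0.52,0.22,0,0,0,60],[-0.94,-0.52,0.22,0,0,0,60],[-0.94,-0.52,0.22,0,0,0,60],[-0.94,-0.52,0.22,0,0,0,60],[-0.94,-0.52,0.22,0,0,0,60],[-0.88,-0.49,0.3,0,0,0,60]]' 20; python3 plan.py 564 386 32 9.8
python3 - <<'E'
from h import *
for n in ('wrist','top'):
    cv2.imwrite(f'pics/{n}1.png',optics.snapshot(n)[:,:,::-1])
E
```

```text
time_s: 2.52
ee_pos: [565.1, 385.7, 150.0]
orientation: [-0.085, 0.996, -0.0, -0.0]
contact_force: [0.0, 0.0, 0.4]
finger_gap: 60.1
t 2.52 pos [565.1 385.7 150. ] yaw 9.8 tilt [-0.02 -0.01] F [0.  0.  0.4] gap 60.1
turn az units 0.0
shift units [0.04 0.02 3.93]
```

View pics/wrist1.png

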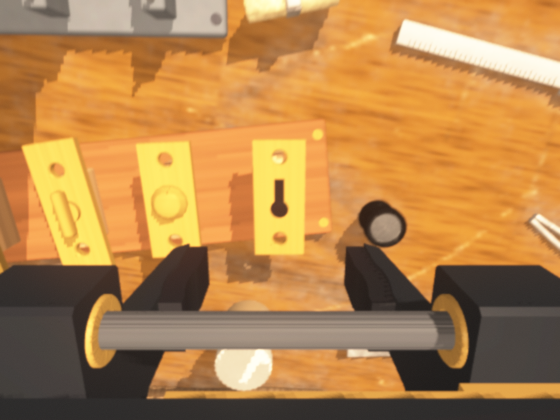

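View pics/top1.png

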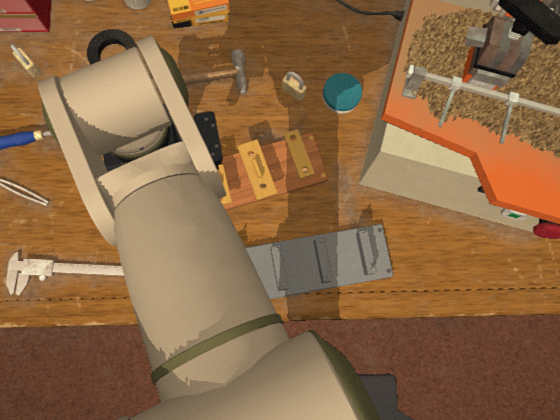

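Run:
```python
from h import *
m=optics.camera_model('wrist'); im=cv2.imread('pics/wrist1.png')[:,:,::-1].copy()
for k,v in {'key':[(279,157.5),(280,237.5)],'rose':[(165.5,159),(176,239)],'turn':[(57.5,169),(84,248)]}.items():
    p=ray(m,v,47)[:,:2]; d=p[1]-p[0]
    print(k,p.mean(0).round(1),np.linalg.norm(d).round(1),np.degrees(np.arctan2(d[1],d[0])).round(1))
crop(im,230,120,330,260,4,'pics/w1c.png')
hsv=cv2.cvtColor(im,cv2.COLOR_RGB2HSV)
mask=cv2.inRange(hsv,(19,150,150),(32,255,255)); mask[:,:245]=0;mask[:,312:]=0;mask[262:]=0;mask[:130]=0
mask=cv2.morphologyEx(mask,cv2.MORPH_OPEN,np.ones((5,5)))
cs,_=cv2.findContours(mask,cv2.RETR_EXTERNAL,cv2.CHAIN_APPROX_NONE)
c=max(cs,key=cv2.contourArea); print(cv2.minAreaRect(ray(m,c[:,0],48)[:,:2].astype(np.float32)))
for ko in (0,):
    T=optics.camera_model('top')
```

```text
key [562.8 387.4] 58.6 10.5
rose [576.8 311.8] 58.8 12.4
turn [595.8 242.3] 59.7 19.1
((562.7997436523438, 386.9854736328125), (84.34107971191406, 36.45561218261719), 10.4418363571167)
```

View pics/w1c.png

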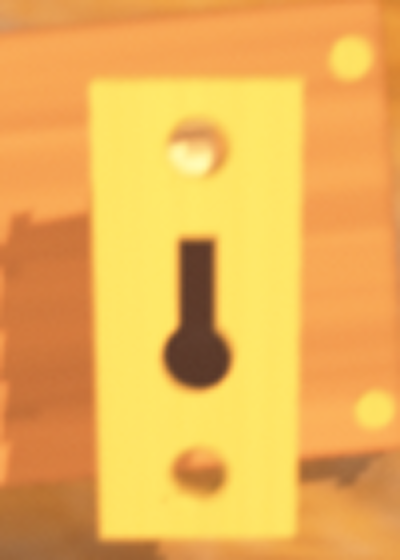

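```bash
python3 plan.py 562.8 387.1 28 10.4
```

```text
t 2.62 pos [566.  384.5 148.6] yaw 9.66 tilt [-0.1  -0.07] F [-0.1 -0.2 -0.9] gap 60.1
turn az units -0.15
shift units [0.09 0.1  4.02]
```

Run:
```python
from h import *
for i in range(6):
    s=env.state(); m=optics.camera_model('wrist'); c=-cv2.Rodrigues(m['rvec'])[0].T@m['tvec']
    print(s['time_s'],s['ee_pos'].round(2),c.round(2),(c-s['ee_pos']).round(2),s['joint_positions'].round(4)); optics.snapshot('scene')
```

```text
2.625 [565.95 384.55 148.56] [495.64 373.29 294.74] [-70.31 -11.26 146.18] [ 4.2440e-01  6.8540e-01  1.0143e+00 -4.0000e-04  1.4440e+00 -1.3150e+00]
2.675 [564.63 385.44 149.33] [494.31 374.05 295.51] [-70.33 -11.39 146.19] [ 4.2620e-01  6.8360e-01  1.0157e+00  1.0000e-04  1.4442e+00 -1.3142e+00]
2.725 [563.88 386.1  150.04] [493.47 374.57 296.18] [-70.41 -11.52 146.14] [ 4.2750e-01  6.8230e-01  1.0162e+00  3.0000e-04  1.4442e+00 -1.3141e+00]
2.775 [563.47 386.53 150.56] [493.   374.89 296.66] [-70.47 -11.64 146.1 ] [ 4.2830e-01  6.8140e-01  1.0164e+00  2.0000e-04  1.4443e+00 -1.3141e+00]
2.825 [563.3  386.76 150.91] [492.78 375.05 296.96] [-70.53 -11.71 146.05] [ 4.2880e-01  6.8090e-01  1.0164e+00  2.0000e-04  1.4442e+00 -1.3142e+00]
2.875 [563.31 386.83 151.07] [492.71 375.11 297.12] [-70.59 -11.72 146.05] [ 4.2890e-01  6.8070e-01  1.0163e+00  1.0000e-04  1.4442e+00 -1.3142e+00]
```

```bash
python3 -m crank '[[0,0,0,0,0,-0.12,60],[0,0,0,0,0,0,60],[0,0,0,0,0,0,60],[0,0,0,0,0,0,60]]'
python3 - <<'E'
from h import *
s=env.state();m=optics.camera_model('wrist');im=optics.snapshot('wrist');cv2.imwrite('pics/wrist2.png',im[:,:,::-1])
print(s['ee_pos'],s['qvel'].round(3))
np.save('m2.npy',m,allow_pickle=True)
hsv=cv2.cvtColor(im,cv2.COLOR_RGB2HSV)
mask=cv2.inRange(hsv,(19,150,150),(32,255,255)); mask[:,:245]=0;mask[:,312:]=0;mask[262:]=0;mask[:130]=0
mask=cv2.morphologyEx(mask,cv2.MORPH_OPEN,np.ones((5,5)))
cs,_=cv2.findContours(mask,cv2.RETR_EXTERNAL,cv2.CHAIN_APPROX_NONE)
c=max(cs,key=cv2.contourArea); print(cv2.minAreaRect(ray(m,c[:,0],48)[:,:2].astype(np.float32)))
crop(im,10,120,330,270,2.5,'pics/w2c.png')
E
python3 plan.py 564 386 28 10.4
```

```text
time_s: 3.42
ee_pos: [564.1, 386.2, 150.5]
orientation: [-0.091, 0.996, -0.0, -0.0]
contact_force: [0.5, 0.3, 0.3]
finger_gap: 60.0
[564.13974223 386.1786424  150.54065345] [-0.001  0.001 -0.001 -0.     0.001 -0.001]
((561.7285766601562, 388.7070007324219), (84.70059204101562, 36.357017517089844), 10.296849250793457)
t 3.48 pos [564.2 386.2 150.5] yaw 10.41 tilt [-0. -0.] F [-0.7  0.3 -0.5] gap 59.9
turn az units 0.0
shift units [ 0.01 -0.01  4.08]
```

View pics/w2c.png

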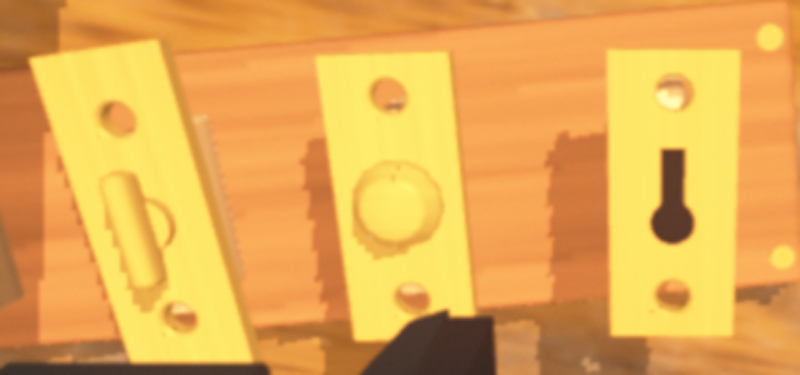

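```bash
python3 plan.py 563 387.2 28 10.4|tail -1; python3 -m crank '[[0.05,0.03,0.8,0,0,0,60],[0,0,0.8,0,0,0,60],[0,0,0.8,0,0,0,60],[0,0,0.8,0,0,0,60],[0,0,0.5,0,0,0,60],[0,0,0.38,0,0,0,60],[0,0,0,0,0,0,60],[0,0,0,0,0,0,60],[0,0,0,0,0,0,60]]' 25;  python3 plan.py 563 387.2 28 10.4
```

```text
shift units [0.03 0.04 4.08]
time_s: 4.6
ee_pos: [562.8, 387.0, 29.0]
orientation: [-0.091, 0.996, 0.0, 0.001]
contact_force: [-0.0, -0.0, 0.3]
finger_gap: 59.8
t 4.6 pos [562.8 387.   29. ] yaw 10.42 tilt [0.07 0.03] F [-0.  -0.   0.3] gap 59.8
turn az units 0.0
shift units [-0.01  0.01  0.03]
```

```bash
python3 -m crank '[[0,0,0,0,0,0,40],[0,0,0,0,0,0,30],[0,0,0,0,0,0,30],[0,0,0,0,0,0,30],[0,0,0,0,0,0,30],[0,0,0,0,0,0,30]]' 25;  python3 plan.py 563 387.2 100 10.4
```

```text
time_s: 5.35
ee_pos: [562.5, 386.8, 28.2]
orientation: [-0.091, 0.996, 0.0, 0.0]
contact_force: [-0.1, 0.2, 1.5]
finger_gap: 35.2
t 5.35 pos [562.5 386.8  28.2] yaw 10.41 tilt [0.01 0.  ] F [-0.1  0.2  1.5] gap 35.2
turn az units 0.0
shift units [-0.02  0.01 -2.39]
```

Run:
```python
from h import *
m=optics.camera_model('wrist');im=optics.snapshot('wrist');cv2.imwrite('pics/wrist3.png',im[:,:,::-1])
```

```text
(no output)
```

View pics/wrist3.png

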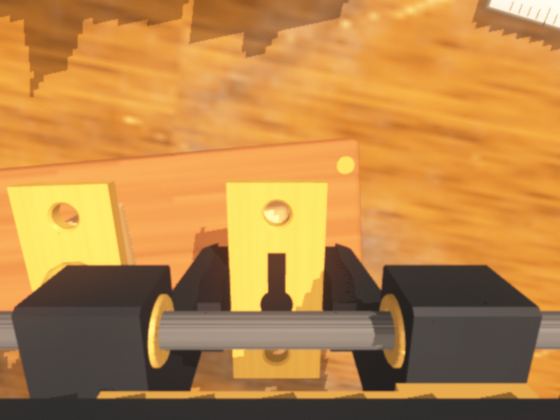

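Run:
```python
from h import *
s=env.state();m=optics.camera_model('wrist')
M=R.from_quat(s['orientation']).as_matrix()
im=cv2.imread('pics/wrist3.png')[:,:,::-1]
crop(im,210,160,350,390,2.5,'pics/w3c.png')
p=ray(m,[(277,212.5),(276,355),(228,183),(325,183)],48)
print(((p-s['ee_pos'])@M).round(1))
```

```text
[[ 31.1   1.2 -19.8]
 [-30.5   0.9 -19.8]
 [ 42.1 -16.3 -19.8]
 [ 42.1  18.3 -19.8]]
```

View pics/w3c.png

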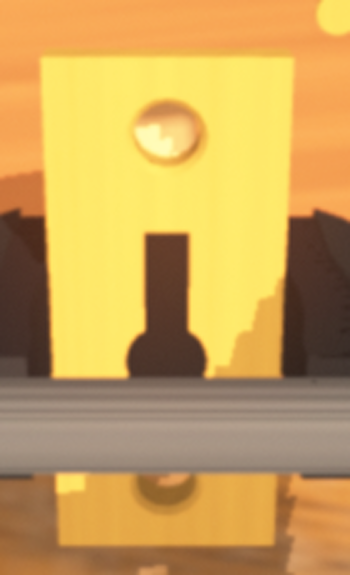

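```bash
python3 -m crank '[[0,0,-0.4,0,0,0,30],[0,0,-0.6,0,0,0,30],[0,0,-0.8,0,0,0,30],[0,0,-0.8,0,0,0.34,30],[0,0,-0.8,0,0,0,30]]' 30;  python3 plan.py 505 180 130 8.7
```

```text
time_s: 6.02
ee_pos: [562.6, 386.8, 132.3]
orientation: [-0.076, 0.997, 0.0, 0.001]
contact_force: [-0.7, -0.2, -2.5]
finger_gap: 35.1
t 6.03 pos [562.6 386.8 132.3] yaw 8.69 tilt [0.06 0.02] F [-0.7 -0.2 -2.5] gap 35.1
turn az units -0.0
shift units [ 2.94 -6.52  0.08]
```

```bash
python3 -m crank '[[0.2,-0.45,0,0,0,0,30],[0.37,-0.82,0,0,0,0,30],[0.37,-0.82,0,0,0,0,30],[0.37,-0.82,0,0,0,0,30],[0.37,-0.82,0,0,0,0,30],[0.37,-0.82,0,0,0,0,30],[0.37,-0.82,0,0,0,0,30],[0.32,-0.7,0,0,0,0,30],[0.2,-0.45,0,0,0,0,30],[0,0,0,0,0,0,30],[0,0,0,0,0,0,30],[0,0,0,0,0,0,30],[0,0,0,0,0,0,30]]' 30;  python3 plan.py 505 180 130 8.7
python3 - <<'E'
from h import *
s=env.state();m=optics.camera_model('wrist');im=optics.snapshot('wrist');cv2.imwrite('pics/wrist4.png',im[:,:,::-1])
np.save('m4.npy',[m,s],allow_pickle=True)
E
```

```text
time_s: 7.65
ee_pos: [505.0, 180.5, 130.1]
orientation: [-0.076, 0.997, 0.0, -0.0]
contact_force: [0.4, -0.3, -2.4]
finger_gap: 35.0
t 7.65 pos [505.  180.5 130.1] yaw 8.75 tilt [-0.01  0.  ] F [ 0.4 -0.3 -2.4] gap 35.0
turn az units 0.01
shift units [ 0.   -0.02  0.  ]
```

View pics/wrist4.png

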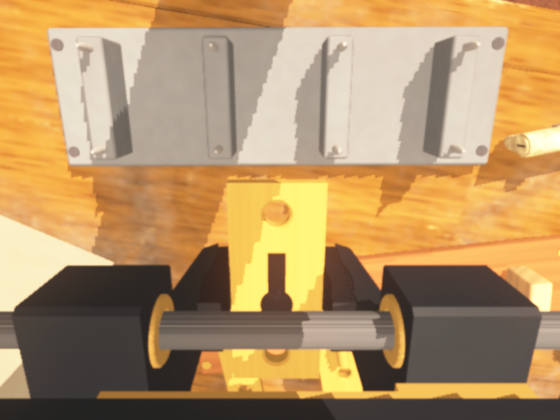

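Run:
```python
from h import *
im=cv2.imread('pics/wrist4.png')[:,:,::-1]
a=[]
for (x0,y0) in [(60,25),(190,25),(315,25),(430,25)]:
    a.append(cv2.resize(im[y0:y0+145,x0:x0+65,::-1],None,fx=4,fy=4,interpolation=cv2.INTER_CUBIC)[:,:198+62])
w=np.hstack(a); cv2.imwrite('pics/pins4.png',w[:,:]); print(w.shape)
w=np.hstack([cv2.resize(x,None,fx=0.75,fy=1) for x in a]);cv2.imwrite('pics/pins4.png',w)
```

```text
(580, 1040, 3)
```

View pics/pins4.png

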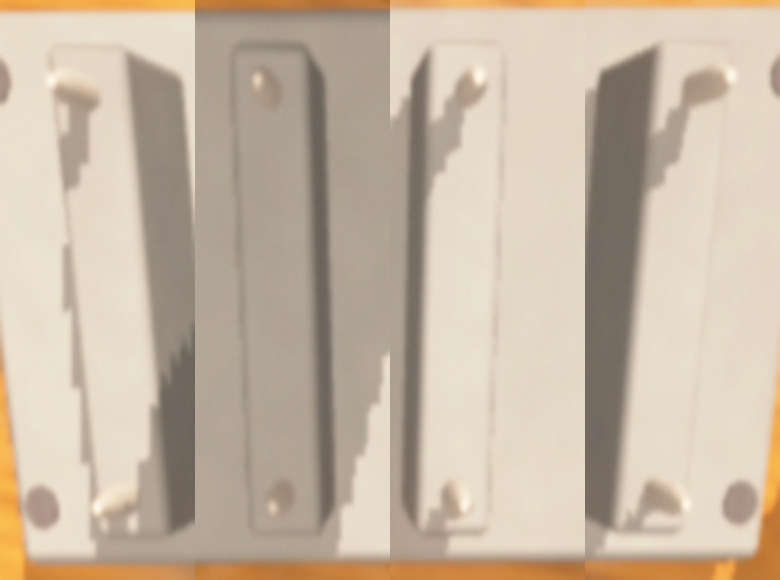

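Run:
```python
from h import *
m,s=np.load('m4.npy',allow_pickle=True)
x0=[60,190,315,430]
tips=[[(54,80),(104,509)],[(64,77),(82,504)],[(87,76),(64,504)],[(142,77),(98,507)]]
bas=[[(88,97),(128,494)],[(71,98),(88,491)],[(77,96),(71,489)],[(106,94),(68,489)]]
for nm,T,z in (('tip',tips,55.5),('base',bas,42)):
    pts=[];mod=[]
    for i in range(4):
        px=np.array(T[i],float)/[3,4]+[x0[i],25]
        p=ray(m,px,z)[:,:2];d=p[1]-p[0]; pts+=list(p)
        print(nm,i,p.mean(0).round(1),np.linalg.norm(d).round(1),np.degrees(np.arctan2(d[1],d[0])).round(1))
        y=[-112.5,-37.5,37.5,112.5][i]; mod+=[(-30,y),(30,y)]
    A,B=np.array(mod),np.array(pts);c=B.mean(0);H=A.T@(B-c);U,S,V=np.linalg.svd(H);Rm=V.T@U.T
    e=B-c-(A@Rm.T);print('center',c.round(2),'yaw',np.degrees(np.arctan2(Rm[1,0],Rm[0,0])).round(2),'res',e.round(1).tolist())
M=R.from_quat(s['orientation']).as_matrix()
p=ray(m,[(277,211.5),(276,355),(228,181.5),(325,181.5)],130.1+19.8)
print(((p-s['ee_pos'])@M).round(1))
```

```text
tip 0 [453.1  61.5] 60.3 9.8
tip 1 [441.1 135.2] 60.0 9.5
tip 2 [429.8 207.7] 60.1 7.3
tip 3 [418.5 282.8] 60.5 9.1
center [435.6  171.77] yaw 8.89 res [[0.0, 0.4], [0.2, 1.3], [-0.3, 0.2], [-0.4, 0.7], [-0.2, -0.3], [0.2, -1.9], [0.0, -0.3], [0.5, 0.0]]
base 0 [453.3  60.7] 59.2 9.0
base 1 [441.7 134.4] 58.6 9.6
base 2 [429.7 209.8] 58.7 10.4
base 3 [418.3 282.8] 58.9 9.1
center [435.75 171.92] yaw 9.03 res [[0.3, -0.0], [-0.5, -0.2], [0.8, -0.7], [-0.6, -0.3], [0.6, 0.3], [-0.9, 1.4], [0.7, -0.1], [-0.4, -0.2]]
[[ 31.5   1.1 -19.8]
 [-30.4   0.8 -19.8]
 [ 42.7 -16.3 -19.8]
 [ 42.7  18.2 -19.8]]
```

```bash
python3 plan.py 453.4 58.85 75 8.9
```

```text
t 7.7 pos [505.  180.4 130.1] yaw 8.74 tilt [-0.01  0.  ] F [-0.3  0.  -1.7] gap 35.5
turn az units -0.03
shift units [ 2.33 -3.74  1.84]
```

```bash
python3 -m crank '[[0.25,-0.44,0,0,0,-0.03,30],[0.5,-0.8,0,0,0,0,30],[0.5,-0.8,0,0,0,0,30],[0.5,-0.8,0.3,0,0,0,30],[0.33,-0.5,0.6,0,0,0,30],[0.25,-0.4,0.6,0,0,0,30],[0,0,0.34,0,0,0,30],[0,0,0,0,0,0,30],[0,0,0,0,0,0,30],[0,0,0,0,0,0,30],[0,0,0,0,0,0,30]]' 30;  python3 plan.py 453.4 58.85 46 8.9
```

```text
time_s: 9.07
ee_pos: [453.3, 58.7, 75.2]
orientation: [-0.077, 0.997, -0.0, 0.0]
contact_force: [0.6, 0.7, -2.0]
finger_gap: 34.8
t 9.07 pos [453.3  58.7  75.2] yaw 8.89 tilt [ 0.03 -0.  ] F [ 0.6  0.7 -2. ] gap 34.8
turn az units -0.0
shift units [-0.    0.01  0.97]
```

```bash
python3 -m crank '[[0,0,0.4,0,0,0,30],[0,0,0.4,0,0,0,30],[0,0,0.17,0,0,0,30],[0,0,0,0,0,0,30],[0,0,0,0,0,0,30]]' 30;  python3 - <<'E'
from h import *
im=optics.snapshot('wrist');cv2.imwrite('pics/wrist5.png',im[:,:,::-1])
crop(im,210,160,350,390,2.5,'pics/w5c.png')
im=optics.snapshot('scene');cv2.imwrite('pics/s5.png',im[:,:,::-1]); crop(im,240,160,440,310,4,'pics/s5c.png')
E
```

```text
time_s: 9.7
ee_pos: [453.3, 58.5, 46.0]
orientation: [-0.077, 0.997, -0.0, 0.0]
contact_force: [-1.6, -0.3, -1.7]
finger_gap: 35.3
```

View pics/w5c.png

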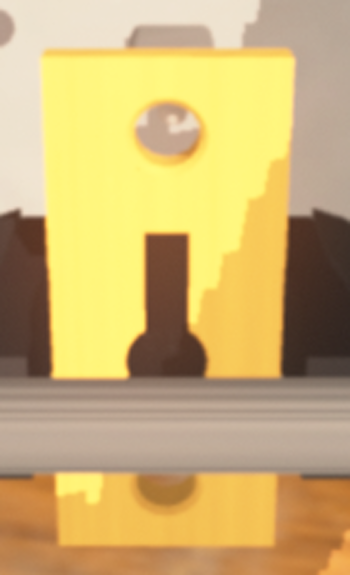

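View pics/s5c.png

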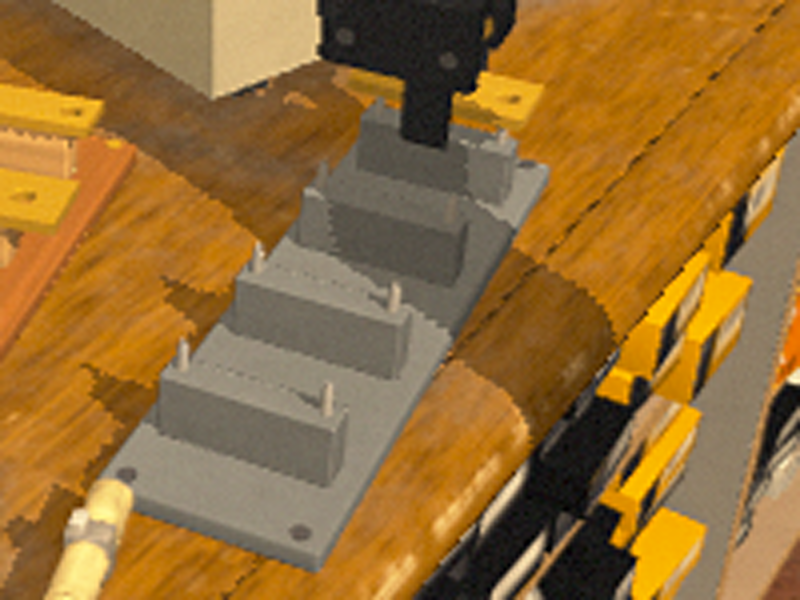

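Run:
```python
from h import *
s=env.state();m=optics.camera_model('wrist');M=R.from_quat(s['orientation']).as_matrix()
print(s['ee_pos'])
for px,z in [((278.4,210.5),55.5),((277.2,213),66)]:
    print(((ray(m,px,z)[0]-s['ee_pos'])@M).round(1))
im=cv2.imread('pics/wrist5.png')[:,:,::-1]
crop(im,255,190,300,235,12,'pics/w5d.png')
```

```text
[453.32200743  58.47547849  46.09560711]
[28.6  1.7 -9.4]
[ 31.    1.2 -19.9]
```

View pics/w5d.png

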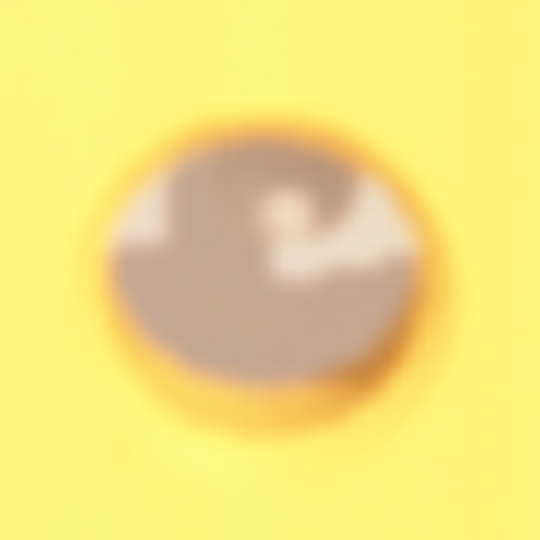

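```bash
python3 -m crank '[[-0.03,0.02,0,0,0,0,30],[0,0,0.1,0,0,0,30],[0,0,0.1,0,0,0,30],[0,0,0.1,0,0,0,30],[0,0,0,0,0,0,30]]' 30; python3 -m crank '[[0,0,0.1,0,0,0,30],[0,0,0,0,0,0,30]]'
```

```text
time_s: 10.42
ee_pos: [453.8, 59.2, 36.6]
orientation: [-0.077, 0.997, 0.0, -0.0]
contact_force: [-0.4, -0.4, -1.2]
finger_gap: 35.1
time_s: 10.68
ee_pos: [453.9, 59.2, 33.7]
orientation: [-0.077, 0.997, 0.0, -0.0]
contact_force: [0.4, 0.0, -1.8]
finger_gap: 35.3
```

```bash
python3 -m crank '[[0,0,0.09,0,0,0,30],[0,0,0.08,0,0,0,30],[0,0,0,0,0,0,30],[0,0,0,0,0,0,30]]' 30; python3 -m crank '[[0,0,0.0,0,0,0,40],[0,0,0,0,0,0,52],[0,0,0,0,0,0,52],[0,0,0,0,0,0,52]]'
```

```text
time_s: 11.18
ee_pos: [454.0, 59.2, 28.8]
orientation: [-0.077, 0.997, -0.0, 0.0]
contact_force: [-0.1, 0.3, -1.6]
finger_gap: 35.4
time_s: 11.68
ee_pos: [454.0, 59.2, 28.8]
orientation: [-0.077, 0.997, -0.0, 0.0]
contact_force: [-0.4, -1.0, 0.6]
finger_gap: 52.3
```

```bash
python3 -m crank '[[0,0,-0.4,0,0,0,56],[0,0,-0.8,0,0,0,56],[0,0,-0.8,0,0,0,56],[0,0,-0.5,0,0,0,56],[0,0,0,0,0,0,56],[0,0,0,0,0,0,56]]' 30;  python3 - <<'E'
from h import *
im=optics.snapshot('wrist');cv2.imwrite('pics/wrist6.png',im[:,:,::-1])
E
python3 plan.py 577.1 310.3 105 12.2
```

```text
time_s: 12.42
ee_pos: [453.7, 59.2, 103.5]
orientation: [-0.077, 0.997, 0.0, -0.0]
contact_force: [-0.2, 0.3, -0.1]
finger_gap: 55.8
t 12.47 pos [453.6  59.2 103.3] yaw 8.86 tilt [-0.06  0.01] F [ 0.4  0.7 -0.2] gap 55.9
turn az units -0.67
shift units [-5.79  7.31 -0.06]
```

View pics/wrist6.png

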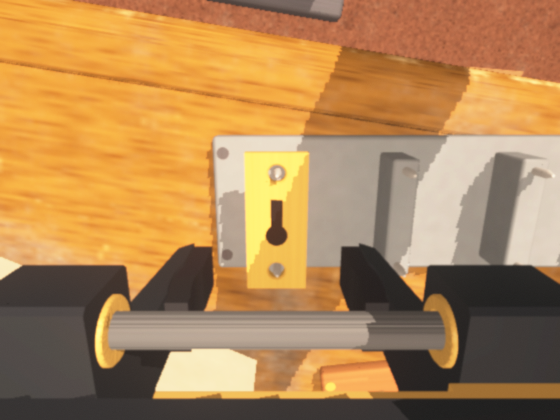

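```bash
python3 -m crank '[[0,0,0,0,0,-0.67,56],[-0.36,0.46,0,0,0,0,56],[-0.72,0.91,0,0,0,0,56],[-0.72,0.91,0,0,0,0,56],[-0.72,0.91,0,0,0,0,56],[-0.72,0.91,0,0,0,0,56],[-0.72,0.91,0,0,0,0,56],[-0.72,0.91,0,0,0,0,56],[-0.7,0.9,0,0,0,0,56],[-0.4,0.49,0,0,0,0,56],[0,0,0,0,0,0,56],[0,0,0,0,0,0,56],[0,0,0,0,0,0,56],[0,0,0,0,0,0,56]]' 30;  python3 - <<'E'
from h import *
im=optics.snapshot('wrist');cv2.imwrite('pics/wrist7.png',im[:,:,::-1])
E
python3 plan.py 577.1 310.3 28.5 12.2
```

```text
time_s: 14.22
ee_pos: [577.0, 309.8, 104.0]
orientation: [-0.106, 0.994, -0.0, 0.0]
contact_force: [-0.3, -0.0, -0.2]
finger_gap: 55.9
t 14.28 pos [577.  309.8 103.9] yaw 12.17 tilt [0. 0.] F [-0.3 -0.1  0.3] gap 56.1
turn az units -0.01
shift units [-0.01  0.01  2.51]
```

View pics/wrist7.png

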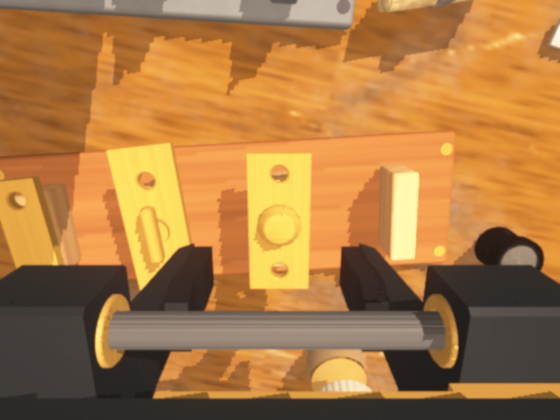

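```bash
python3 -m crank '[[0,0.04,0.3,0,0,0,47],[0,0,0.6,0,0,0,47],[0,0,0.6,0,0,0,47],[0,0,0.6,0,0,0,47],[0,0,0.41,0,0,0,47],[0,0,0,0,0,0,47],[0,0,0,0,0,0,47],[0,0,0,0,0,0,30],[0,0,0,0,0,0,30],[0,0,0,0,0,0,30],[0,0,0,0,0,0,30],[0,0,0,0,0,0,30]]' 30;  python3 - <<'E'
from h import *
im=optics.snapshot('wrist');cv2.imwrite('pics/wrist8.png',im[:,:,::-1])
crop(im,210,160,350,390,2.5,'pics/w8c.png')
E
python3 plan.py 577.1 310.3 28.5 8.9
```

```text
time_s: 15.78
ee_pos: [577.1, 311.5, 29.1]
orientation: [-0.106, 0.994, 0.0, 0.001]
contact_force: [-0.3, 0.7, 5.4]
finger_gap: 35.4
t 15.82 pos [577.1 311.5  29.1] yaw 12.21 tilt [0.06 0.02] F [-0.9  0.1  6.5] gap 35.4
turn az units 0.66
shift units [ 0.   -0.04  0.02]
```

View pics/w8c.png

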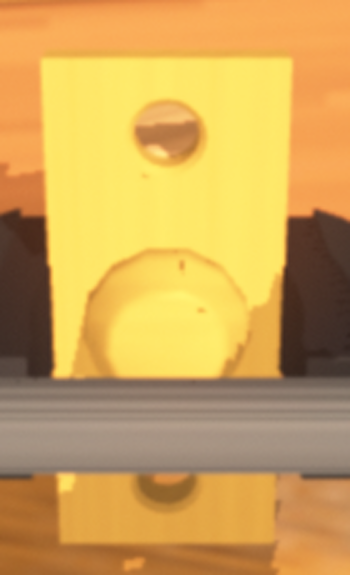

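```bash
python3 -m crank '[[0,0,-0.4,0,0,0,30],[0,0,-0.6,0,0,0,30],[0,0,-0.6,0,0,0,30],[0,0,-0.6,0,0,0.33,30],[0,0,-0.2,0,0,0.33,30]]' 30;  python3 plan.py 442.4 133.4 75 8.9
```

```text
time_s: 16.45
ee_pos: [577.2, 311.6, 102.5]
orientation: [-0.077, 0.997, 0.0, 0.001]
contact_force: [0.3, 0.2, -1.4]
finger_gap: 35.3
t 16.45 pos [577.2 311.6 102.5] yaw 8.85 tilt [0.15 0.05] F [ 0.3  0.2 -1.4] gap 35.3
turn az units -0.01
shift units [ 5.36 -5.17  0.92]
```

```bash
python3 -m crank '[[0.4,-0.38,0,0,0,0,30],[0.8,-0.77,0,0,0,0,30],[0.8,-0.77,0,0,0,0,30],[0.8,-0.77,0,0,0,0,30],[0.8,-0.77,0,0,0,0,30],[0.8,-0.77,0,0,0,0,30],[0.6,-0.58,0.3,0,0,0,30],[0.36,-0.36,0.5,0,0,0,30],[0,0,0.1,0,0,0,30],[0,0,0,0,0,0,30],[0,0,0,0,0,0,30],[0,0,0,0,0,0,30],[0,0,0,0,0,0,30]]' 30;  python3 plan.py 442.4 133.4 46 8.9
```

```text
time_s: 18.08
ee_pos: [442.1, 133.4, 73.6]
orientation: [-0.078, 0.997, -0.0, 0.0]
contact_force: [-0.2, -0.3, -0.4]
finger_gap: 35.2
t 18.07 pos [442.1 133.4  73.6] yaw 8.93 tilt [ 0.02 -0.  ] F [-0.2 -0.3 -0.4] gap 35.2
turn az units 0.01
shift units [-0.01 -0.    0.92]
```

```bash
python3 -m crank '[[-0.01,0,0.4,0,0,0,30],[0,0,0.35,0,0,0,30],[0,0,0.17,0,0,0,30],[0,0,0,0,0,0,30],[0,0,0,0,0,0,30],[0,0,0,0,0,0,30]]' 30;  python3 - <<'E'
from h import *
im=optics.snapshot('wrist')
crop(im,255,190,300,235,12,'pics/w9d.png')
E
python3 plan.py 442.4 133.4 36 8.9
```

```text
time_s: 18.82
ee_pos: [442.4, 133.3, 46.1]
orientation: [-0.078, 0.997, -0.0, 0.0]
contact_force: [-0.3, -0.9, -0.9]
finger_gap: 35.7
t 18.88 pos [442.4 133.3  46.1] yaw 8.91 tilt [0.03 0.  ] F [-0.3 -0.1  0.2] gap 35.4
turn az units 0.0
shift units [-0.    0.    0.34]
```

View pics/w9d.png

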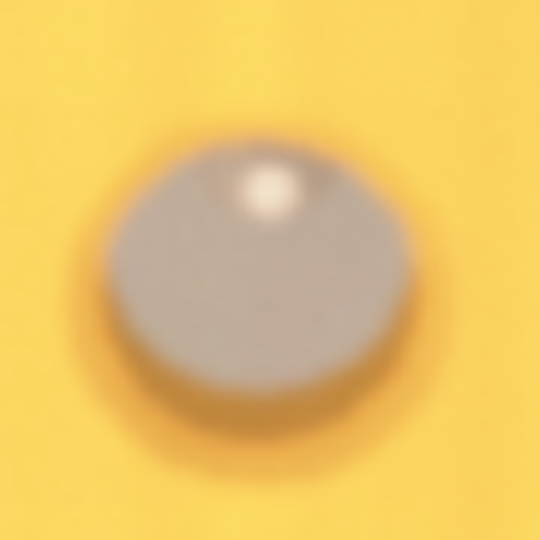

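```bash
python3 -m crank '[[0,0,0.1,0,0,0,30],[0,0,0.1,0,0,0,30],[0,0,0.1,0,0,0,30],[0,0,0.08,0,0,0,30],[0,0,0,0,0,0,30]]' 30; python3 -m crank '[[0,0,0.09,0,0,0,30],[0,0,0.09,0,0,0,30],[0,0,0,0,0,0,30],[0,0,0,0,0,0,30]]' 30
```

```text
time_s: 19.5
ee_pos: [442.2, 133.3, 34.2]
orientation: [-0.078, 0.997, 0.0, -0.0]
contact_force: [-0.5, -0.2, -0.5]
finger_gap: 34.9
time_s: 20.0
ee_pos: [442.3, 133.3, 29.1]
orientation: [-0.078, 0.997, -0.0, 0.0]
contact_force: [-0.3, 0.6, 1.0]
finger_gap: 35.5
```

```bash
python3 -m crank '[[0,0,0,0,0,0,42],[0,0,0,0,0,0,50],[0,0,0,0,0,0,50],[0,0,-0.3,0,0,0,50],[0,0,-0.6,0,0,0,50],[0,0,-0.8,0,0,0,50],[0,0,-0.8,0,0,0,50],[0,0,0,0,0,0,50]]' 30; python3 plan.py 596.3 240.5 105 18.6;  python3 - <<'E'
from h import *
im=optics.snapshot('wrist');cv2.imwrite('pics/wrist9.png',im[:,:,::-1])
E
```

```text
time_s: 21.0
ee_pos: [443.0, 133.4, 105.6]
orientation: [-0.078, 0.997, -0.0, 0.002]
contact_force: [-0.6, 0.9, -0.4]
finger_gap: 50.2
t 21.0 pos [443.  133.4 105.6] yaw 8.92 tilt [0.22 0.01] F [-0.6  0.9 -0.4] gap 50.2
turn az units -1.94
shift units [-5.98  1.75  0.02]
```

View pics/wrist9.png

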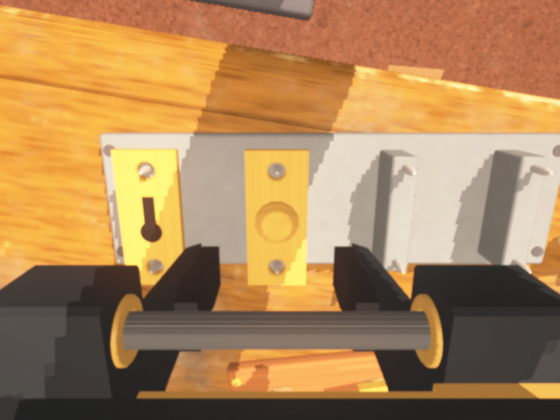

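```bash
python3 -m crank '[[0,0,0,0,0,-0.97,50],[0,0,0,0,0,-0.97,50],[-0.4,0.12,0,0,0,0,50],[-0.85,0.25,0,0,0,0,50],[-0.85,0.25,0,0,0,0,50],[-0.85,0.25,0,0,0,0,50],[-0.85,0.25,0,0,0,0,50],[-0.85,0.25,0,0,0,0,50],[-0.85,0.25,0,0,0,0,50],[-0.48,0.14,0,0,0,0,50],[0,0,0,0,0,0,50],[0,0,0,0,0,0,50],[0,0,0,0,0,0,50],[0,0,0,0,0,0,50]]' 30;  python3 - <<'E'
from h import *
im=optics.snapshot('wrist');cv2.imwrite('pics/wrist10.png',im[:,:,::-1])
E
python3 plan.py 596.3 240.5 28.5 18.6
```

```text
time_s: 22.8
ee_pos: [595.2, 240.4, 104.2]
orientation: [-0.161, 0.987, -0.0, 0.0]
contact_force: [0.7, -0.6, 0.5]
finger_gap: 50.5
t 22.85 pos [595.3 240.4 104.2] yaw 18.6 tilt [ 0.01 -0.  ] F [0.6 0.2 0. ] gap 49.8
turn az units -0.0
shift units [-0.03 -0.01  2.52]
```

View pics/wrist10.png

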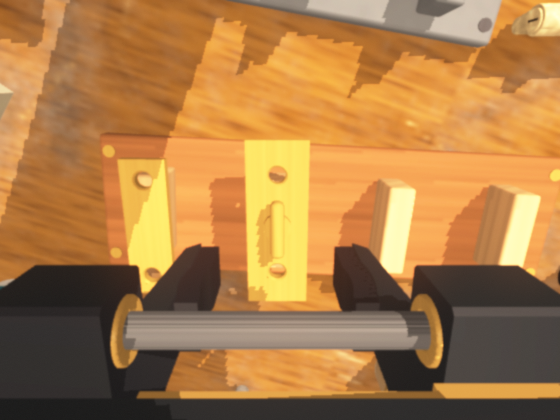

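```bash
python3 -m crank '[[-0.02,0.01,0.3,0,0,0,50],[0,0,0.6,0,0,0,50],[0,0,0.6,0,0,0,50],[0,0,0.6,0,0,0,50],[0,0,0.42,0,0,0,50],[0,0,0,0,0,0,50],[0,0,0,0,0,0,50],[0,0,0,0,0,0,30],[0,0,0,0,0,0,30],[0,0,0,0,0,0,30],[0,0,0,0,0,0,30],[0,0,0,0,0,0,30]]' 30;  python3 - <<'E'
from h import *
im=optics.snapshot('wrist');cv2.imwrite('pics/wrist11.png',im[:,:,::-1])
crop(im,210,150,350,390,2.5,'pics/w11c.png')
E
python3 plan.py 577.1 310.3 28.5 8.9
```

```text
time_s: 24.35
ee_pos: [596.1, 241.2, 29.0]
orientation: [-0.162, 0.987, 0.0, 0.0]
contact_force: [0.5, -0.6, 5.4]
finger_gap: 35.4
t 24.4 pos [596.1 241.1  29. ] yaw 18.61 tilt [0.05 0.01] F [-1.  -0.5  5.1] gap 35.5
turn az units 1.94
shift units [0.27 2.38 0.02]
```

View pics/w11c.png

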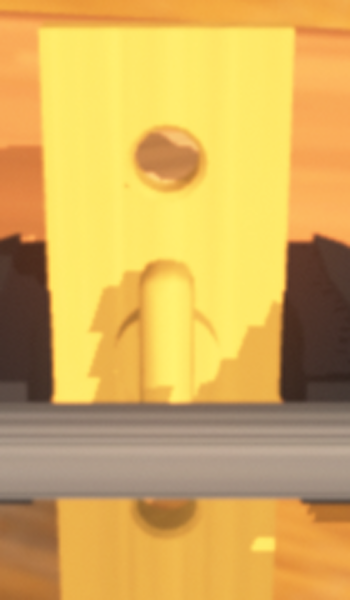

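```bash
python3 -m crank '[[0,0,-0.4,0,0,0,30],[0,0,-0.6,0,0,0,30],[0,0,-0.6,0,0,0,30],[0,0,-0.6,0,0,0.97,30],[0,0,-0.2,0,0,0.97,30],[0,0,0,0,0,0,30]]' 30;  python3 plan.py 430.8 207.5 74 8.9
```

```text
time_s: 25.15
ee_pos: [596.1, 241.2, 101.8]
orientation: [-0.078, 0.997, 0.0, 0.001]
contact_force: [-0.9, -0.2, -1.8]
finger_gap: 35.5
t 25.15 pos [596.1 241.2 101.8] yaw 8.96 tilt [0.1  0.02] F [-0.9 -0.2 -1.8] gap 35.5
turn az units 0.01
shift units [ 5.62 -0.26  0.93]
```

```bash
python3 -m crank '[[0.4,-0.02,0,0,0,0.01,30],[0.85,-0.04,0,0,0,0,30],[0.85,-0.04,0,0,0,0,30],[0.85,-0.04,0,0,0,0,30],[0.85,-0.04,0,0,0,0,30],[0.85,-0.04,0,0,0,0,30],[0.6,-0.03,0.3,0,0,0,30],[0.37,-0.01,0.5,0,0,0,30],[0,0,0.1,0,0,0,30],[0,0,0,0,0,0,30],[0,0,0,0,0,0,30],[0,0,0,0,0,0,30],[0,0,0,0,0,0,30]]' 30;  python3 plan.py 430.8 207.5 46 8.9
```

```text
time_s: 26.78
ee_pos: [430.7, 207.4, 73.6]
orientation: [-0.077, 0.997, 0.0, 0.0]
contact_force: [-0.2, 0.1, -0.7]
finger_gap: 35.3
t 26.77 pos [430.7 207.4  73.6] yaw 8.87 tilt [0.02 0.  ] F [-0.2  0.1 -0.7] gap 35.3
turn az units -0.01
shift units [-0.    0.    0.92]
```

```bash
python3 -m crank '[[0,0,0.4,0,0,0,30],[0,0,0.35,0,0,0,30],[0,0,0.17,0,0,0,30],[0,0,0,0,0,0,30],[0,0,0,0,0,0,30],[0,0,0,0,0,0,30]]' 30;  python3 - <<'E'
from h import *
im=optics.snapshot('wrist')
crop(im,255,190,300,235,12,'pics/w12d.png')
E
python3 plan.py 430.8 207.5 36 8.9
```

```text
time_s: 27.52
ee_pos: [430.7, 207.4, 46.1]
orientation: [-0.077, 0.997, 0.0, 0.0]
contact_force: [0.3, -0.3, -1.5]
finger_gap: 35.4
t 27.57 pos [430.6 207.4  46.1] yaw 8.87 tilt [0.03 0.  ] F [-0.1  0.4 -1.1] gap 35.4
turn az units -0.01
shift units [-0.01  0.    0.34]
```

View pics/w12d.png

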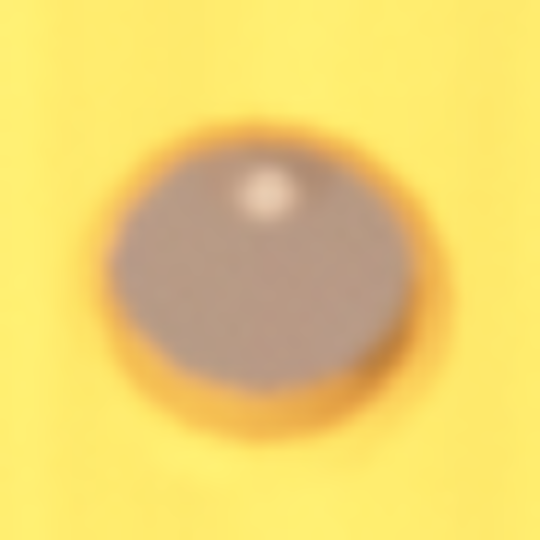

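Pin tip at about (266,192) in the crop, the same place in the hole as for the rose plate. Lowering.

```bash
python3 -m crank '[[0,0,0.1,0,0,0,30],[0,0,0.1,0,0,0,30],[0,0,0.1,0,0,0,30],[0,0,0.08,0,0,0,30],[0,0,0,0,0,0,30]]' 30; python3 -m crank '[[0,0,0.09,0,0,0,30],[0,0,0.09,0,0,0,30],[0,0,0,0,0,0,30],[0,0,0,0,0,0,30]]' 30
```

```text
time_s: 28.2
ee_pos: [430.4, 207.4, 34.2]
orientation: [-0.077, 0.997, -0.0, -0.0]
contact_force: [-0.0, 0.4, -1.3]
finger_gap: 35.4
time_s: 28.7
ee_pos: [430.5, 207.4, 29.0]
orientation: [-0.077, 0.997, 0.0, 0.0]
contact_force: [0.1, 0.2, -1.3]
finger_gap: 35.4
```

```bash
python3 -m crank '[[0,0,0,0,0,0,42],[0,0,0,0,0,0,50],[0,0,0,0,0,0,50],[0,0,-0.3,0,0,0,50],[0,0,-0.6,0,0,0,50],[0,0,-0.8,0,0,0,44],[0,0,-0.8,0,0,0,40],[0,0,0,0,0,0,40]]' 30; python3 plan.py 610 185 105 17.8;  python3 - <<'E'
from h import *
im=optics.snapshot('wrist');cv2.imwrite('pics/wrist12.png',im[:,:,::-1])
E
```

```text
time_s: 29.7
ee_pos: [431.3, 207.6, 105.7]
orientation: [-0.077, 0.997, 0.0, 0.002]
contact_force: [-0.2, 0.2, -0.2]
finger_gap: 40.0
t 29.7 pos [431.3 207.6 105.7] yaw 8.87 tilt [0.22 0.04] F [-0.2  0.2 -0.2] gap 40.0
turn az units -1.79
shift units [-5.44 -2.54  0.02]
```

View pics/wrist12.png

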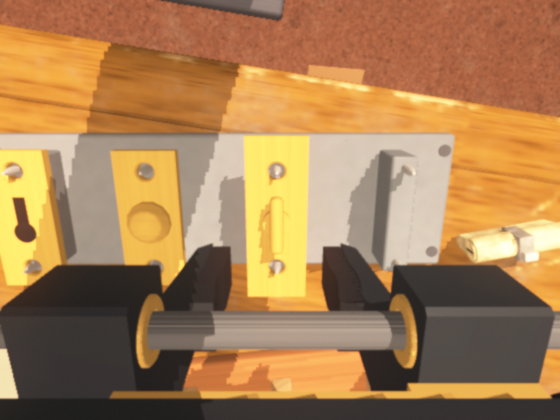

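```bash
python3 -m crank '[[0,0,0,0,0,-0.9,40],[0,0,0,0,0,-0.89,40],[-0.42,-0.2,0,0,0,0,40],[-0.85,-0.4,0,0,0,0,40],[-0.85,-0.4,0,0,0,0,40],[-0.85,-0.4,0,0,0,0,40],[-0.85,-0.4,0,0,0,0,40],[-0.8,-0.37,0,0,0,0,40],[-0.5,-0.23,0,0,0,0,40],[-0.32,-0.14,0,0,0,0,40],[0,0,0,0,0,0,40],[0,0,0,0,0,0,40],[0,0,0,0,0,0,40],[0,0,0,0,0,0,40]]' 30;  python3 - <<'E'
from h import *
im=optics.snapshot('wrist');cv2.imwrite('pics/wrist13.png',im[:,:,::-1])
im=optics.snapshot('scene');cv2.imwrite('pics/s13.png',im[:,:,::-1])
im=optics.snapshot('top');cv2.imwrite('pics/t13.png',im[:,:,::-1])
E
python3 plan.py 622.9 168.7 105 17.8
```

```text
time_s: 31.5
ee_pos: [608.9, 184.9, 104.2]
orientation: [-0.155, 0.988, -0.0, 0.0]
contact_force: [0.9, -0.1, 0.3]
finger_gap: 40.0
t 31.65 pos [609.1 184.8 104.1] yaw 17.82 tilt [0. 0.] F [ 0.8 -0.1  0.1] gap 39.8
turn az units 0.0
shift units [-0.27 -0.65 -0.03]
```

View pics/wrist13.png

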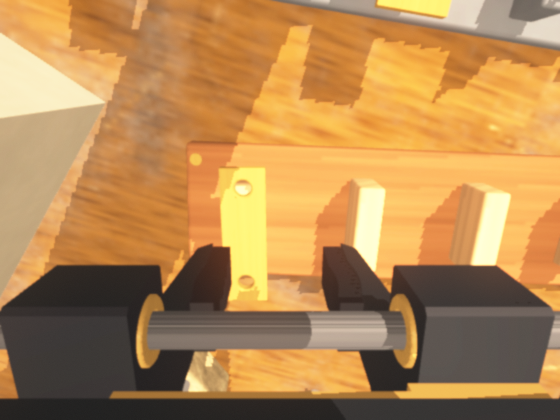

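View pics/s13.png

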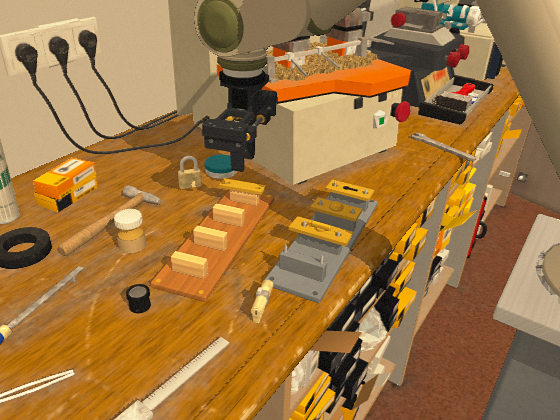

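View pics/t13.png

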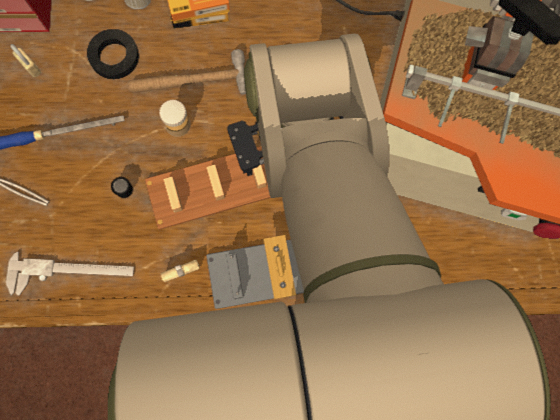

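Run:
```python
from h import *
T=optics.camera_model('top');W=optics.camera_model('wrist');s=env.state()
Ps=[K(m)@np.c_[cv2.Rodrigues(m['rvec'])[0],m['tvec']] for m in (T,W)]
X=cv2.triangulatePoints(*Ps,np.array([[382.],[151]]),np.array([[103.],[102]]))[:,0];X=X[:3]/X[3];print(X,proj(T,X),proj(W,X))
M=R.from_quat(s['orientation']).as_matrix()
for z in (150,160,170):
    p=ray(W,[(103,102),(45,218),(2,305)],z); print(z,p.round(0).tolist(),((p-s['ee_pos'])@M).round(0).tolist())
p=ray(W,[(244,188),(247,283)],47);d=p[1]-p[0];print(p.mean(0),np.linalg.norm(d),np.degrees(np.arctan2(d[1],d[0])))
p=((p-s['ee_pos'])@M);print(p)
```

```text
[619.87350316  29.15166324  11.32560426] [[374.45964532 160.64781978]] [[ 43.82062477 150.75532763]]
150 [[556.0, 120.0, 150.0], [594.0, 110.0, 150.0], [626.0, 101.0, 150.0]] [[70.0, -45.0, -46.0], [38.0, -66.0, -46.0], [9.0, -85.0, -46.0]]
160 [[555.0, 125.0, 160.0], [588.0, 116.0, 160.0], [618.0, 108.0, 160.0]] [[70.0, -41.0, -56.0], [41.0, -60.0, -56.0], [15.0, -76.0, -56.0]]
170 [[553.0, 129.0, 170.0], [583.0, 121.0, 170.0], [609.0, 114.0, 170.0]] [[70.0, -36.0, -66.0], [44.0, -53.0, -66.0], [21.0, -68.0, -66.0]]
[623.23552014 171.22925844  47.        ] 60.809610012122356 18.225436658862904
[[ 21.10318538 -17.51196129  57.14547735]
 [-39.70488933 -17.07987987  57.15042863]]
```

Run:
```python
from h import *
T=optics.camera_model('top');S=optics.camera_model('scene');W=optics.camera_model('wrist');s=env.state()
print(proj(W,[[579,57,0],[579,57,14],[629,55,185],[585,55,100]]))
for m,px in ((T,(361,184)),(S,(293,184)),(W,(103,102)),(W,(45,218)),(W,(2,305))): print(ray(m,px,0).round(0),ray(m,px,-2).round(0))
def tri(a,b):
    Ps=[K(m)@np.c_[cv2.Rodrigues(m['rvec'])[0],m['tvec']] for m in (T,S)]
    X=cv2.triangulatePoints(*Ps,np.array(a,float).reshape(2,1),np.array(b,float).reshape(2,1))[:,0];X=X[:3]/X[3]
    return X.round(0),proj(T,X).round(1),proj(S,X).round(1)
# box upper corner: top (382,151)  scene sm(435,128)->(294,111)
print(tri((382,151),(294,111)))
```

```text
[[ 105.08619249  102.59295924]
 [  95.01738802  102.92217507]
 [-344.47286771  347.10496132]
 [ -14.35479808  119.35021679]]
[[580.  53.   0.]] [[581.  53.  -2.]]
[[594.  37.   0.]] [[596.  34.  -2.]]
[[579.  56.   0.]] [[579.  55.  -2.]]
[[672.  30.  -0.]] [[673.  29.  -2.]]
[[755.   8.   0.]] [[756.   7.  -2.]]
(array([587.,  55., 169.]), array([[381.7, 150.5]]), array([[294.5, 111.1]]))
```

```bash
python3 -m crank '[[-0.15,-0.3,0,0,0,0,40],[-0.16,-0.32,0,0,0,-0.05,40],[0,0,0,0,0,0,40],[0,0,0.4,0,0,0,40],[0,0,0.6,0,0,0,40],[0,0,0.4,0,0,0,40],[0,0,0,0,0,0,40]]' 30; python3 plan.py 622.9 168.7 28.5 18
python3 - <<'E'
from h import *
im=optics.snapshot('wrist');cv2.imwrite('pics/wrist14.png',im[:,:,::-1])
E
```

```text
time_s: 32.52
ee_pos: [623.1, 170.0, 60.9]
orientation: [-0.157, 0.988, 0.0, -0.001]
contact_force: [-0.5, -0.4, -0.2]
finger_gap: 40.1
t 32.52 pos [623.1 170.   60.9] yaw 18.07 tilt [-0.13 -0.01] F [-0.5 -0.4 -0.2] gap 40.1
turn az units 0.01
shift units [ 0.02 -0.04  1.08]
```

View pics/wrist14.png

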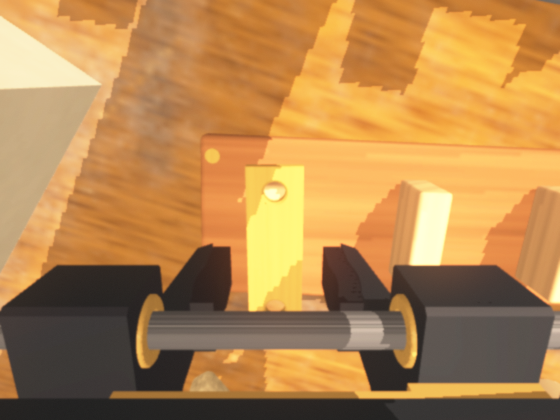

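```bash
python3 -m crank '[[0,-0.03,0.4,0,0,0,40],[0,0,0.4,0,0,0,40],[0,0,0.26,0,0,0,40],[0,0,0,0,0,0,40],[0,0,0,0,0,0,40],[0,0,0,0,0,0,20],[0,0,0,0,0,0,20],[0,0,0,0,0,0,20],[0,0,0,0,0,0,20],[0,0,0,0,0,0,20]]' 30;  python3 - <<'E'
from h import *
im=optics.snapshot('wrist');cv2.imwrite('pics/wrist15.png',im[:,:,::-1])
crop(im,210,160,350,390,2.5,'pics/w15c.png')
E
python3 plan.py 577.1 310.3 28.5 8.9
```

```text
time_s: 33.83
ee_pos: [624.2, 169.1, 30.6]
orientation: [-0.157, 0.988, -0.0, 0.0]
contact_force: [-1.5, -0.3, 3.8]
finger_gap: 25.5
t 33.88 pos [624.2 169.1  30.6] yaw 18.06 tilt [0.03 0.  ] F [-0.4  0.4  4.3] gap 25.3
turn az units 1.83
shift units [0.82 4.89 0.07]
```

View pics/w15c.png

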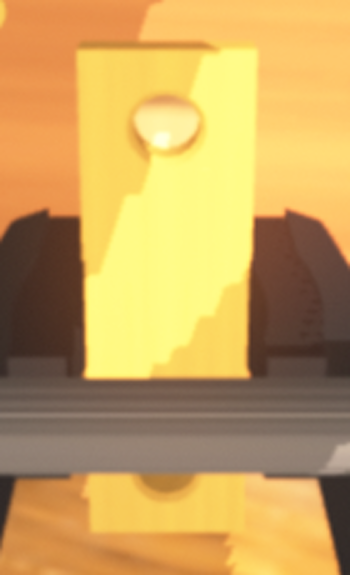

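```bash
python3 - <<'E'
from h import *
s=env.state();m=optics.camera_model('wrist');M=R.from_quat(s['orientation']).as_matrix()
print(((ray(m,[(277,210),(277,178.5)],48)-s['ee_pos'])@M).round(1))
E
python3 -m crank '[[0,0,-0.4,0,0,0,20],[0,0,-0.6,0,0,0,20],[0,0,-0.6,0,0,0,20],[0,0,-0.6,0,0,0,20],[0,0,-0.2,0,0,0,20],[0.3,0.3,0,0,0,0.92,20],[0.3,0.3,0,0,0,0.92,20],[0,0,0,0,0,0,20],[0,0,0,0,0,0,20]]' 30; python3 plan.py 419.2 281.5 74 8.9
```

```text
[[ 31.2   1.2 -17.4]
 [ 43.1   1.2 -17.5]]
time_s: 35.0
ee_pos: [602.2, 181.2, 102.3]
orientation: [-0.078, 0.997, -0.0, 0.0]
contact_force: [-0.9, 0.1, -2.1]
finger_gap: 25.6
t 35.0 pos [602.2 181.2 102.3] yaw 8.95 tilt [ 0.01 -0.01] F [-0.9  0.1 -2.1] gap 25.6
turn az units 0.01
shift units [5.51 4.25 0.94]
```

```bash
python3 -m crank '[[0.4,0.31,0,0,0,0.01,20],[0.85,0.66,0,0,0,0,20],[0.85,0.66,0,0,0,0,20],[0.85,0.66,0,0,0,0,20],[0.85,0.66,0,0,0,0,20],[0.8,0.6,0,0,0,0,20],[0.55,0.42,0.3,0,0,0,20],[0.35,0.28,0.5,0,0,0,20],[0,0,0.1,0,0,0,20],[0,0,0,0,0,0,20],[0,0,0,0,0,0,20],[0,0,0,0,0,0,20],[0,0,0,0,0,0,20]]' 30;  python3 plan.py 419.4 281.5 47.5 8.9
```

```text
time_s: 36.62
ee_pos: [419.5, 282.1, 75.4]
orientation: [-0.077, 0.997, 0.0, 0.0]
contact_force: [0.7, -0.2, -1.9]
finger_gap: 25.7
t 36.62 pos [419.5 282.1  75.4] yaw 8.8 tilt [0.02 0.01] F [ 0.7 -0.2 -1.9] gap 25.7
turn az units -0.02
shift units [ 0.   -0.02  0.93]
```

```bash
python3 -m crank '[[0,-0.02,0.4,0,0,-0.02,20],[0,0,0.35,0,0,0,20],[0,0,0.18,0,0,0,20],[0,0,0,0,0,0,20],[0,0,0,0,0,0,20],[0,0,0,0,0,0,20]]' 30;  python3 - <<'E'
from h import *
im=optics.snapshot('wrist')
crop(im,255,187,300,232,12,'pics/w16d.png')
E
python3 plan.py 419.4 281.5 36 8.9
```

```text
time_s: 37.38
ee_pos: [419.4, 281.7, 47.6]
orientation: [-0.078, 0.997, 0.0, 0.0]
contact_force: [-0.1, 0.6, -1.0]
finger_gap: 25.5
t 37.42 pos [419.4 281.7  47.6] yaw 8.91 tilt [0.03 0.01] F [ 0.1 -0.1 -2.1] gap 25.2
turn az units 0.0
shift units [ 0.   -0.    0.39]
```

View pics/w16d.png

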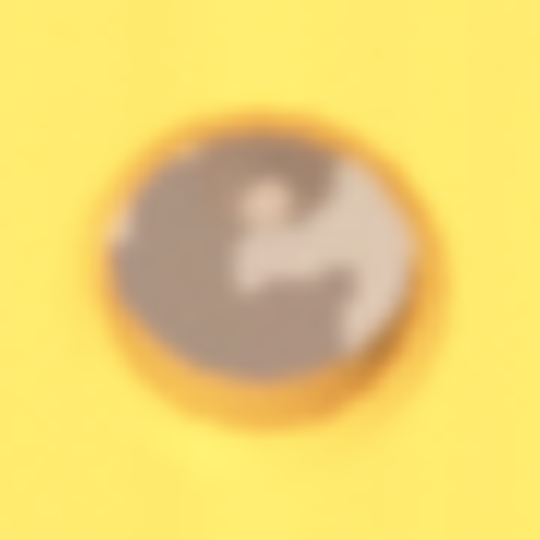

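Pin tip at (268,205) in the crop, within about 0.5 mm of where it was for the others. Lowering.

```bash
python3 -m crank '[[0,0,0.1,0,0,0,20],[0,0,0.1,0,0,0,20],[0,0,0.1,0,0,0,20],[0,0,0.08,0,0,0,20],[0,0,0,0,0,0,20]]' 30; python3 -m crank '[[0,0,0.09,0,0,0,20],[0,0,0.08,0,0,0,20],[0,0,0,0,0,0,20],[0,0,0,0,0,0,20]]' 30
```

```text
time_s: 38.05
ee_pos: [419.2, 281.6, 35.7]
orientation: [-0.078, 0.997, -0.0, -0.0]
contact_force: [0.8, -0.1, -2.1]
finger_gap: 25.7
time_s: 38.55
ee_pos: [419.3, 281.6, 30.8]
orientation: [-0.078, 0.997, -0.0, -0.0]
contact_force: [0.4, -0.2, -1.0]
finger_gap: 25.4
```

```bash
python3 -m crank '[[0,0,0,0,0,0,34],[0,0,0,0,0,0,42],[0,0,0,0,0,0,42],[0,0,0,0,0,0,42],[0,0,-0.3,0,0,0,42],[0,0,-0.6,0,0,0,42],[0,0,-0.8,0,0,0,42],[0,0,-0.8,0,0,0,42],[0,0,-0.8,0,0,0,42],[-0.5,0.8,-0.4,0,0,0,42],[-0.3,0.9,0,0,0,0,42],[0,0.9,0,0,0,0,42],[0,0.9,0,0,0,0,42],[0,0.9,0,0,0,0,42],[0,0.5,0,0,0,0,42],[0,0,0,0,0,0,42],[0,0,0,0,0,0,42],[0,0,0,0,0,0,42]]' 30
python3 - <<'E'
from h import *
for n in ('top','scene','wrist'):
    im=optics.snapshot(n);cv2.imwrite(f'pics/{n}17.png',im[:,:,::-1])
    if n=='top': crop(im,200,215,400,315,4,'pics/t17c.png')
    if n=='scene': crop(im,240,160,440,310,4,'pics/s17c.png')
E
```

```text
time_s: 40.8
ee_pos: [420.5, 429.8, 142.0]
orientation: [-0.077, 0.997, -0.0, -0.0]
contact_force: [-0.1, -0.0, -0.2]
finger_gap: 42.0
```

View pics/top17.png

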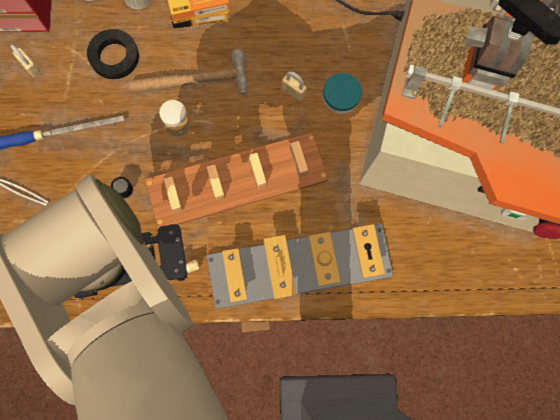

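View pics/s17c.png

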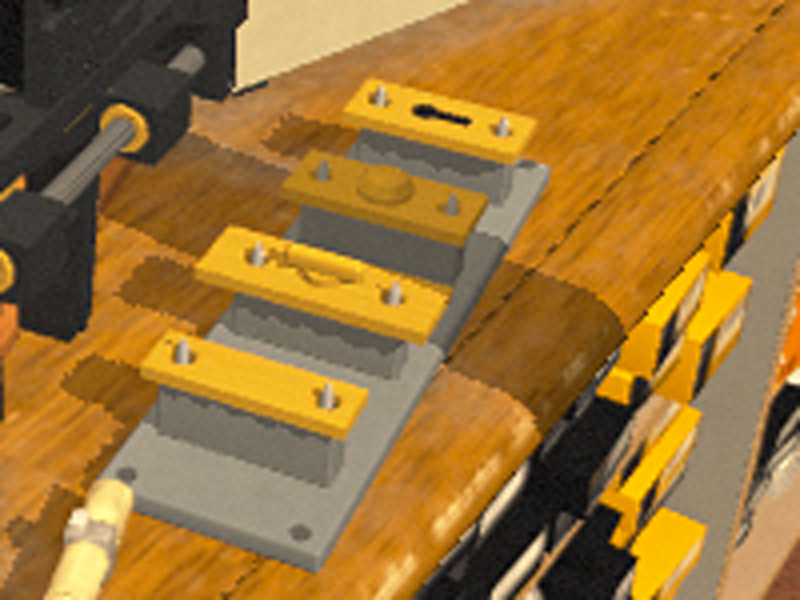

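View pics/wrist17.png

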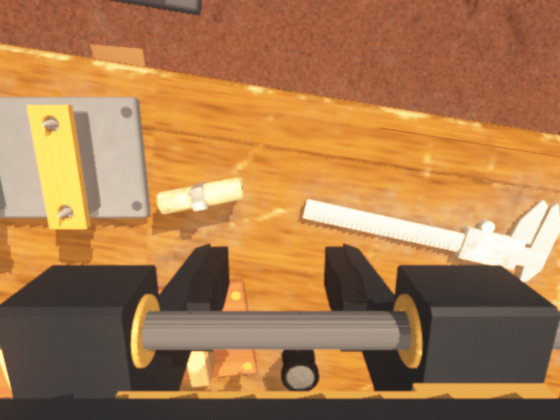

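All four plates are threaded with the pins standing through both holes. From left to right they are narrow, turn, rose and keyhole, and the bystanders have not moved. Handing in.

Run:
```python
from cell import env,ticket
s=env.state();print(s['time_s'],abs(s['qvel']).max(),s['contact_force'])
print(ticket.hand_in())
```

```text
40.95 0.0033898376105059354 [0.05164089 0.09596346 0.70392309]
the job is handed in; nothing more can be done
None
```

All four plates are on the pin rack in mirrored order, and I handed the job in at 40.95 s. On the wooden rack they stood keyhole, rose, turn, narrow from left to right. On the pins they now stand narrow, turn, rose, keyhole.

- **Threading:** Each plate went down with no more than about 2 N of contact force. The fingertip height at release matched the height at the grip to within about 0.6 mm.
- **Last pictures:** Both pins show through the holes of every plate, and every plate lies flat on its rest. The gripper is open and clear of everything. By eye, the loupe, jar, padlock, tin and the small brass cylinder piece are where they started.
- **What disagreed:** The wrist and top cameras differed by 2–3 mm on the first plate. I corrected for that by watching how the plate sat in the jaws after gripping. I judged the final positions by eye from the pictures and did not measure them in millimetres.

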